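# Dust the test socket, then hold the bayonet plug home

## Robot

A 6-joint arm with a two-finger parallel gripper is mounted at the origin on the work surface. World frame = base frame: x ahead of the robot, y to its left, z up, the work surface at z = 0. Lengths are in m, angles in rad, forces in N, time in s.
With the tool pointing down it reaches from about 0.325 to 0.85 m from the base axis. Payload 4.4 kg.
Tool frame: the origin (TCP) lies midway between the tips of the shut fingers; the grasp point (between the pads) lies 19 mm behind it; x points along the fingers, z is the direction in which the jaws open and shut, and the axes are right-handed (so a half turn about x gives the same grasp; the last joint's range is limited). The gripper opens to 94 mm and grips with 3 to 60 N. Pads are 16 mm wide; open, the fingers measure 119 mm over their backs; the gripper's body (75 mm by 177 mm) begins 78 mm behind the grasp point.
Start: joints at [-1.337, 0.207, 1.542, -0, 1.393, -0.15], TCP at [0.216, -0.533, 0.181] pointing down, gripper open.
Joint ranges: [-2.73, 2.73], [-0.86, 2.22], [0.23, 2.46], [-1.11, 4.25], [0.08, 2.63], [-2.82, 2.82]. Speed limits (rad/s): [2.79, 2.79, 3.14, 3.14, 3.14, 3.14].

## Interface

Orientations are given as a 3x3 rotation matrix whose columns are the frame's x, y, z axes.
In Python, from workcell import ctrl gives the robot as it stands.
- The arm moves only by the shell command python3 -m pendant 'ROWS' [FORCE]. ROWS is JSON, a list of rows, each an object with "offset": the shift along the tool's x, y, z in mm, a list of three; "spin": the turn about the tool's x in rad; "gripper": the finger opening in mm, from 0 to 94. A call has 1 to 10 rows; each row shifts and turns the commanded pose from where the row before left it, along the tool's axes as they then stand; what a row does not reach is not made up. A row lasts 1/10 s, in which the tool goes at most 50 mm and 8.59 degrees, less where a joint would pass 70% of its speed; a pose out of reach is approached as far as the arm can. A call is refused whole if a number of a shift passes 50 or a number of a turn 0.15, either way. A call with a gripper value outside its range is refused whole. The fingers move at their own pace and stop on an object; FORCE is the grip in N (left out, the last holds). Time passes only in rows, so rows that do not move let the fingers close. It gives the time, the measured TCP pose, the force and the opening at its end, in the units of the state.
- ctrl.state(): the state, without advancing time (a new reading comes with each control period).
- ctrl.camera(name): name is "scene" or "top" or "wrist"; returns the picture (480x640x3 uint8, red, green, blue); there is no depth.
- ctrl.camera_model(name): a dict with "K" (3x3 intrinsics, pixels), "dist" ([k1, k2, p1, p2, k3] as OpenCV has them; the pictures are not rectified), "origin" and "rotation" of the camera in the world. Camera axes: x right, y down, z forward; pixel columns grow to the right and rows downward; lengths in m; the calibration is good to about 2 mm. A picture is of the moment at which its call begins: read the wrist's pose just before it. camera_model takes no time and is no camera call; for the wrist camera it gives the pose at the moment of the call.
- ctrl.finish_job(): hands the job in, once; it reports no verdict.
Trained networks look in the newest picture that a camera, given by its name, has taken for a name from the list of things; names that differ only in an ending like _2 or _b are one class to them, and where a whole thing is asked for, a point or a joint stands for the part that bears it (a point fixed in the world has none). Each returns a list of dicts, best first, with "score" (0 to 1); they miss things now and then, are a little off and sometimes report something else, mostly with a low value. They report only what shows in the picture. A call takes as long as a camera call.
- ctrl.boxes_of(camera, query): "point" ([column, row] as shares, 0 to 1, of the picture: columns of its width, rows of its height, amid what is visible of it).
- ctrl.masks_of(camera, query): "mask" (480x640 bool, what is visible of it) and "point" ([column, row] as shares, 0 to 1, of the picture: columns of its width, rows of its height, amid what is visible of it).
- ctrl.pinpoint(camera, query): "point" ([column, row] as shares, 0 to 1, of the picture: columns of its width, rows of its height: a listed point, or the origin of a listed thing).
The state is a dict: "time": time; "joints": joint angles; "dq": joint speeds; "effort": joint torques, N m; "position": TCP position; "eef_rot": TCP orientation; "ft_force": force on the tool from outside, world axes, zero at the start; "ft_torque": the same for the moment, N m; "grip_width": finger opening in m.
Only numpy, scipy, OpenCV 4.12 (cv2) and the standard library are available. Lean on these libraries where they do the work, as an engineer would, in place of code of your own. Each camera call takes 0.05 s, during which the arm holds its last target.

## Task

Take the air duster out of its stand, hold its nozzle steady, pointing straight down a few centimetres above the middle of the tester's slotted socket for two seconds, and stand the duster back upright in its stand. Then take the plug with the flat wing grip from the rack, push its foot through the socket's slot against the spring until its flange is flush with the tester's top, twist it a quarter turn clockwise (seen from above) against the return spring, and finish while still gripping it and holding it pressed down and turned: do not let go, as the tester runs only while the plug is held. Leave the round-knob plug in the rack and do not disturb the other things on the bench.

Things in the scene. Friction and masses are not known exactly. Their poses are not given: they have to be found in the camera images.
- duster_mid (a point): Centre of the grip body of the air duster, loose, upright, about 170 g: grey square body 34 x 34 x 95 mm tall, and under it a steel nozzle 45 mm long (20 mm diameter, tapering to 10 mm at the tip). Point is 92.5 mm above the nozzle tip, 47.5 mm above the body's flat underside (shoulder). z up, x and y along the body's sides. It blows whenever it is out of its stand.
- duster_tip (a point): Tip of the duster's nozzle; z points back up along the duster.
- stand_top (a point): Middle of the top face of the duster's stand, a fixed plywood block 80 x 80 x 50 mm high with a 26 mm square hole straight down through it (mouth chamfered 4 mm). The nozzle goes in the hole and the duster's shoulder rests on this face, duster_mid then 47.5 mm above it. x and y along its sides.
- socket (a point): Middle of the socket's mouth: a slot 38 (point's x) x 13 mm (y), 3 mm chamfer, in the 8 mm thick top of the tester, a fixed grey box 130 (x) x 150 x 70 mm high. z up. The plug's foot meets a sprung carrier 13.5 mm below the mouth (5 N to start, 9 N flush). Pushed 3 mm more, the foot is clear beneath the top and turns with the carrier against a return spring (under 0.1 N m). Let go, it springs back.
- press (a joint): How far the brass spring carrier under the socket is pushed down, m: 0 at rest, 0.007 when the plug's flange is flush with the tester's top. The carrier has a 13 mm wide groove that takes the plug's foot.
- turn (a joint): How far the carrier is turned clockwise seen from above, rad: 0 at rest (groove in line with the slot), stop at 1.5. The plug has up to about 0.1 rad of play in the groove.
- wing_plug_mid (a point): Middle of the wing grip of the wing plug, loose, about 80 g. From below: steel foot bar 34 (x) x 10 (y) x 8 mm, 10 mm shaft 12.5 mm long, aluminium flange 44 mm diameter x 6 mm, flat black wing 36 (x) x 12 x 36 mm tall. Point is 44.5 mm above the foot's underside, 18 mm above the flange's top. x along wing and foot (half a turn is the same), z up. In the rack the flange rests on top.
- round_plug_mid (a point): Middle of the grip of the round plug, to be left in the rack: same aluminium 44 mm flange, but a round black knob of 34 mm diameter and 26 mm height on top and a round 12 mm pin beneath. Point is 13 mm above the flange.
- rack: Fixed wooden plug rack, 60 (x) x 160 (y) x 35 mm; origin in the middle of its underside. Two slots 15 (x) x 40 (y) mm straight down through it, centred 50 mm either side of the middle along y; each holds a plug, which is which varies. z up.
- solder_reel: Bystander, loose, to be left where it is: steel solder reel, 48 mm diameter, 40 mm tall; origin near the middle of its underside.
- battery_pack: Bystander, loose, to be left where it is: grey battery pack of six cells, 65 x 54 x 36 mm; origin near the middle of its underside.
- screw_jar: Bystander, loose, to be left where it is: clear jar with steel cap, 48 mm diameter, 60 mm tall; origin near the middle of its underside.
- screwdriver: Bystander, loose, to be left where it is: black-handled screwdriver lying flat, 170 mm long; origin near the middle of its underside.
- tape_roll: Bystander, loose, to be left where it is: black roll of tape lying flat, 70 mm diameter, 18 mm high; origin near the middle of its underside.
- meter: Bystander, loose, to be left where it is: grey hand meter lying flat, 130 x 70 x 32 mm; origin near the middle of its underside.
- motor_can: Bystander, loose, to be left where it is: small steel motor standing on end, 42 mm diameter, 70 mm tall with its shaft; origin near the middle of its underside.
- duster: The duster as a whole; origin at the nozzle tip.
- wing_plug: The wing plug as a whole; origin at the middle of the foot's underside.

How it is judged:
On the way, in this order (a step that is already met when the one before it is completed fails the run):
1. the duster's nozzle is held still, pointing straight down above the socket (horizontal distance between duster_tip and socket below 0.013 m and z of duster_tip in the frame of socket between 0.008 and 0.09 m and angle between duster_mid's own z axis and vertical below 0.2 rad and linear speed of duster below 0.04 m/s and contact force between the fingers and duster above 0.5 N), for 1 s.
2. the duster stands back in its stand, let go (horizontal distance between duster_mid and stand_top below 0.008 m and z of duster_mid in the frame of stand_top between 0.04 and 0.053 m and angle between duster_mid's own z axis and vertical below 0.1 rad and contact force between the fingers and duster below 0.1 N), for 0.2 s.
3. the wing plug is pushed down in the socket's slot, not yet turned (horizontal distance between wing_plug_mid and socket below 0.008 m and value of joint press above 0.003 m and value of joint turn below 0.3 rad and angle between the x axis of wing_plug_mid and the x axis of socket, either way round below 0.4 rad), for 0.05 s.
At the end, for the whole second after the job is handed in: Wing plug upright in the socket, gripped, pushed in 4.5 mm or more (flush is 7 mm), turned 1.2 rad or more clockwise; duster upright in its stand, let go; round plug still in the rack (15 mm), bystanders not moved over 25 mm (all of step 2 and value of joint press above 0.0045 m and value of joint turn above 1.2 rad and horizontal distance between wing_plug_mid and socket below 0.008 m and z of wing_plug_mid in the frame of socket below 0.027 m and angle between wing_plug_mid's own z axis and vertical below 0.15 rad and angle between the x axis of wing_plug_mid and the x axis of socket, either way round above 1.2 rad and contact force between the fingers and wing_plug above 1 N and distance of round_plug_mid from where it was at the start of the episode below 0.015 m and distance of each of solder_reel, battery_pack, screw_jar, screwdriver, tape_roll, meter, motor_can from where it was at the start of the episode below 0.025 m); the arm keeps its last pose, push and grip.
It fails at once if the round plug is disturbed (distance of round_plug_mid from where it was at the start of the episode above 0.015 m).
It fails at once if a bystander is disturbed (moved more than 25 mm) (distance of any of solder_reel, battery_pack, screw_jar, screwdriver, tape_roll, meter, motor_can from where it was at the start of the episode above 0.025 m).
It also fails if it takes over 72 s, if anything falls off the work surface, if the arm or the gripper's body presses on something with over 40 N, if the wrist force passes 120 N, or if a joint passes its speed limit or range.

## Working session

There is one attempt and no reset: what is moved stays moved. The work goes in short steps, Python scripts to look and compute and a shell command to move; the robot and the scene stay as the last step left them, time stands still between calls to the robot, and variables do not carry over. Pictures are saved under pics/ and viewed, and the job is handed in when it is done.

```bash
mkdir -p pics; ls; cat > h.py <<'E'
import numpy as np,cv2
from workcell import ctrl
def cam(name,fn):
    im=ctrl.camera(name); cv2.imwrite(fn,cv2.cvtColor(im,cv2.COLOR_RGB2BGR)); return im
def ray(m,p):
    K=np.array(m["K"]);d=np.array(m["dist"])
    u=cv2.undistortPoints(np.array([[[p[0]*640,p[1]*480]]],float),K,d)[0,0]
    return np.array(m["origin"]),np.array(m["rotation"])@np.array([u[0],u[1],1])
def atz(m,p,z):
    o,r=ray(m,p); return o+r*(z-o[2])/r[2]
def tri(rs):
    A=np.zeros((3,3));b=np.zeros(3)
    for o,r in rs:
        r=r/np.linalg.norm(r);P=np.eye(3)-np.outer(r,r);A+=P;b+=P@o
    x=np.linalg.solve(A,b)
    return x,[np.linalg.norm((np.eye(3)-np.outer(r,r)/(r@r))@(x-o)) for o,r in rs]
def proj(m,X):
    R=np.array(m["rotation"]);t=-R.T@np.array(m["origin"])
    return cv2.projectPoints(np.array(X,float).reshape(-1,1,3),cv2.Rodrigues(R.T)[0],t,np.array(m["K"]),np.array(m["dist"]))[0].reshape(-1,2)
E
python3 - <<'E'
from h import *
for c in("scene","top","wrist"):
    cam(c,f"pics/{c}0.png"); m=ctrl.camera_model(c); print(c,np.round(m["origin"],3),np.round(m["rotation"],3).tolist(),np.round(m["K"],0).tolist())
M={c:ctrl.camera_model(c) for c in("scene","top")}
for q in["duster_mid","duster_tip","stand_top","socket","wing_plug_mid","round_plug_mid","rack"]:
    rs=[]
    for c in M:
        r=ctrl.pinpoint(c,q)
        print(q,c,[(round(a["score"],2),np.round(np.array(a["point"])*[640,480],1).tolist()) for a in r[:3]])
        if r: rs.append(ray(M[c],r[0]["point"]))
    if len(rs)==2:
        x,e=tri(rs);print("  ",np.round(x,4),np.round(e,4))
print(ctrl.state())
E
```

```text
pics
scene [1.355 0.766 0.777] [[-0.688, 0.388, -0.614], [0.726, 0.358, -0.587], [-0.008, -0.849, -0.528]] [[484.0, 0.0, 324.0], [0.0, 484.0, 243.0], [0.0, 0.0, 1.0]]
top [ 0.378 -0.005  1.012] [[0.022, -0.981, 0.192], [-0.999, -0.028, -0.024], [0.029, -0.191, -0.981]] [[436.0, 0.0, 321.0], [0.0, 436.0, 244.0], [0.0, 0.0, 1.0]]
wrist [ 0.284 -0.505  0.383] [[0.376, -0.895, -0.239], [-0.927, -0.364, -0.095], [-0.002, 0.257, -0.966]] [[416.0, 0.0, 320.0], [0.0, 416.0, 238.0], [0.0, 0.0, 1.0]]
duster_mid scene [(0.61, [409.4, 276.1]), (0.4, [407.1, 309.0])]
duster_mid top [(0.63, [185.8, 249.3])]
   [0.5363 0.2606 0.0962] [0.0018 0.0018]
duster_tip scene [(0.62, [408.1, 306.2])]
duster_tip top []
stand_top scene [(0.45, [251.5, 226.6])]
stand_top top [(0.83, [189.1, 253.5])]
   [0.6472 0.1055 0.2453] [0.1769 0.1769]
socket scene [(0.96, [327.4, 243.3]), (0.43, [205.6, 224.3])]
socket top [(0.86, [312.9, 260.8])]
   [ 0.526  -0.012   0.0686] [0.0025 0.0025]
wing_plug_mid scene [(0.66, [247.3, 210.1]), (0.29, [203.9, 226.4])]
wing_plug_mid top [(0.84, [460.7, 257.9])]
   [ 0.5432 -0.3416 
[... 353 characters left out ...]
00,  1.97077291e-05,
        1.39353863e+00, -1.50480881e-01]), 'dq': array([ 0.00022278, -0.00021079,  0.00105608, -0.00125464, -0.00079196,
       -0.00181444]), 'effort': array([ 6.67404947e-04, -3.70854557e+01, -2.81758815e+01,  6.99452986e-02,
        2.72422627e-02,  7.68835150e-06]), 'position': array([ 0.21584764, -0.53295301,  0.18068485]), 'eef_rot': array([[ 2.44600589e-05,  9.26874469e-01,  3.75371440e-01],
       [-1.89192227e-05,  3.75371441e-01, -9.26874469e-01],
       [-1.00000000e+00,  1.55696682e-05,  2.67173521e-05]]), 'ft_force': array([-0.52549152,  0.31003899,  0.07730262]), 'ft_torque': array([-0.00411276, -0.02241673,  0.05925262]), 'grip_width': 0.09411689109368948}
```

View pics/scene0.png

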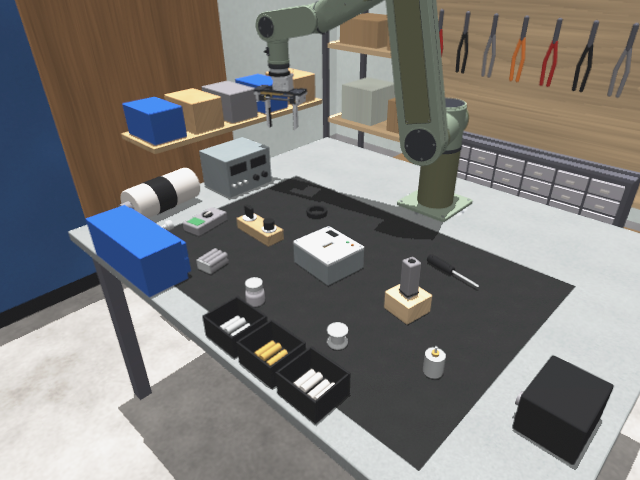

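View pics/top0.png

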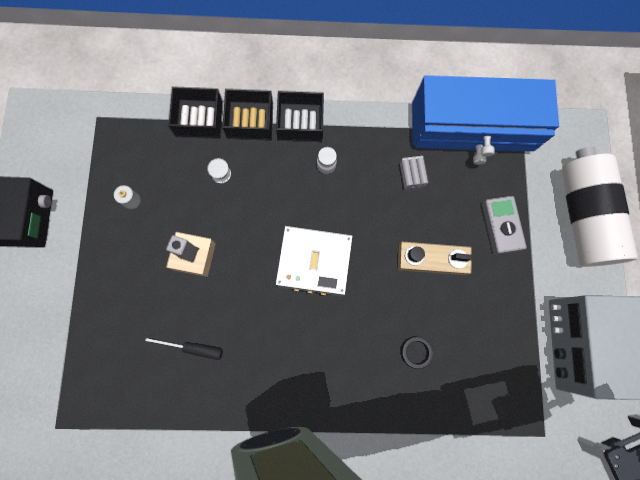

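View pics/wrist0.png

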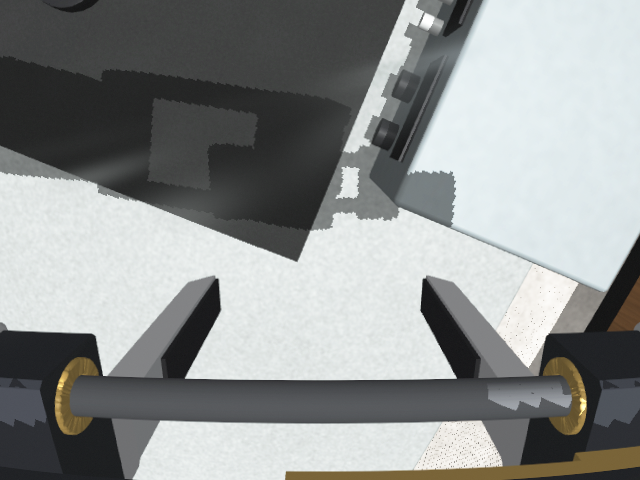

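Layout in the top view: duster and stand at (185,250), tester slot at (314,260), wing plug at (460,258) at the rack's outer end, round plug at (415,255). I'll turn the jaws to world x and look at each one from the wrist on the way.

```bash
python3 -m pendant '[{"offset":[-8,0,0],"spin":-0.148},{"offset":[-8,0,0],"spin":-0.148},{"offset":[-8,0,0],"spin":-0.148},{"offset":[-8,0,0],"spin":-0.148},{"offset":[-8,0,0],"spin":-0.148},{"offset":[-8,0,0],"spin":-0.148},{"offset":[-8,0,0],"spin":-0.148},{"offset":[-8,0,0],"spin":-0.148}]'
python3 -m pendant '[{"offset":[0,30,34],"spin":0},{"offset":[0,30,34],"spin":0},{"offset":[0,30,34],"spin":0},{"offset":[0,30,34],"spin":0},{"offset":[0,30,34],"spin":0},{"offset":[0,30,34],"spin":0},{"offset":[0,30,34],"spin":0},{"offset":[0,0,34],"spin":0},{"offset":[0,0,34],"spin":0},{"offset":[0,0,0],"spin":0}]'
cat >> h.py <<'E'
def look(fn,qs):
    cam("wrist",fn); m=ctrl.camera_model("wrist"); s=ctrl.state(); print("t",s["time"],np.round(s["position"],4),np.round(s["joints"],2), "psi",np.arctan2(s["eef_rot"][1,2],s["eef_rot"][0,2]))
    for q,z in qs:
        r=ctrl.pinpoint("wrist",q)
        print(q,[(round(a["score"],2),np.round(np.array(a["point"])*[640,480],1).tolist(),np.round(atz(m,a["point"],z),4).tolist()) for a in r[:2]])
E
python3 - <<'E'
from h import *
look("pics/w1.png",[("wing_plug_mid",0.059),("round_plug_mid",0.054),("rack",0.0)])
E
```

```text
t 0.9 [ 0.2158 -0.533   0.1807] [-1.34  0.21  1.54  0.    1.39 -0.15] psi -1.186012150196803
wing_plug_mid []
round_plug_mid []
rack []invalid input
invalid input
```

View pics/w1.png

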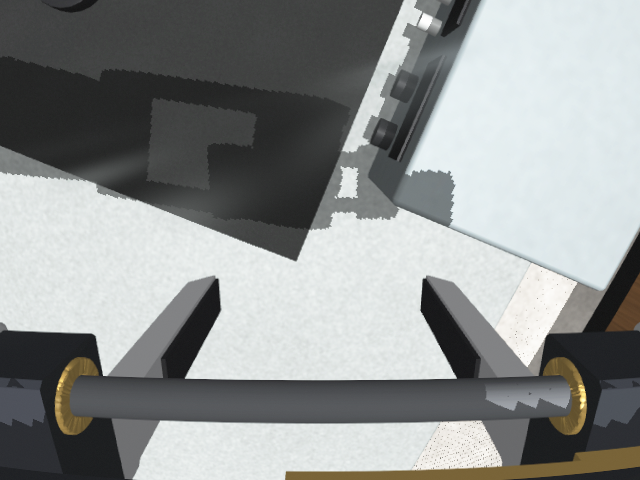

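The arm didn't move: both calls were refused, probably because each row needs a gripper value. I'll add it.

```bash
python3 -m pendant '[{"offset":[-8,0,0],"spin":-0.148,"gripper":94},{"offset":[-8,0,0],"spin":-0.148,"gripper":94},{"offset":[-8,0,0],"spin":-0.148,"gripper":94},{"offset":[-8,0,0],"spin":-0.148,"gripper":94},{"offset":[-8,0,0],"spin":-0.148,"gripper":94},{"offset":[-8,0,0],"spin":-0.148,"gripper":94},{"offset":[-8,0,0],"spin":-0.148,"gripper":94},{"offset":[-8,0,0],"spin":-0.148,"gripper":94}]'
```

```text
time: 1.85
position: [0.2158, -0.5329, 0.245]
eef_rot: [[0.0, -0.004, 1.0], [0.0, 1.0, 0.004], [-1.0, 0.0, 0.0]]
ft_force: [0.5, -0.9, -0.7]
grip_width: 0.0941
```

```bash

python3 -m pendant '[{"offset":[0,25,32],"spin":0,"gripper":94},{"offset":[0,25,32],"spin":0,"gripper":94},{"offset":[0,25,32],"spin":0,"gripper":94},{"offset":[0,25,32],"spin":0,"gripper":94},{"offset":[0,25,32],"spin":0,"gripper":94},{"offset":[0,25,32],"spin":0,"gripper":94},{"offset":[0,25,32],"spin":0,"gripper":94},{"offset":[0,25,32],"spin":0,"gripper":94},{"offset":[0,0,32],"spin":0,"gripper":94},{"offset":[0,0,0],"spin":0,"gripper":94}]'
python3 - <<'E'
from h import *
look("pics/w2.png",[("wing_plug_mid",0.059),("round_plug_mid",0.054),("rack",0.0)])
E
```

```text
time: 2.85
position: [0.5072, -0.3321, 0.2442]
eef_rot: [[0.001, -0.002, 1.0], [0.0, 1.0, 0.002], [-1.0, 0.0, 0.001]]
ft_force: [0.0, -0.2, 1.0]
grip_width: 0.0944
t 2.9 [ 0.5054 -0.3327  0.2441] [-0.73  0.23  1.38 -0.    1.53 -0.73] psi 0.0007443984526903868
wing_plug_mid [(0.85, [355.9, 215.6], [0.5384, -0.3395, 0.059])]
round_plug_mid [(0.71, [365.9, 108.0], [0.5459, -0.2402, 0.054])]
rack [(0.58, [358.7, 157.3], [0.5451, -0.2885, 0.0])]
```

View pics/w2.png

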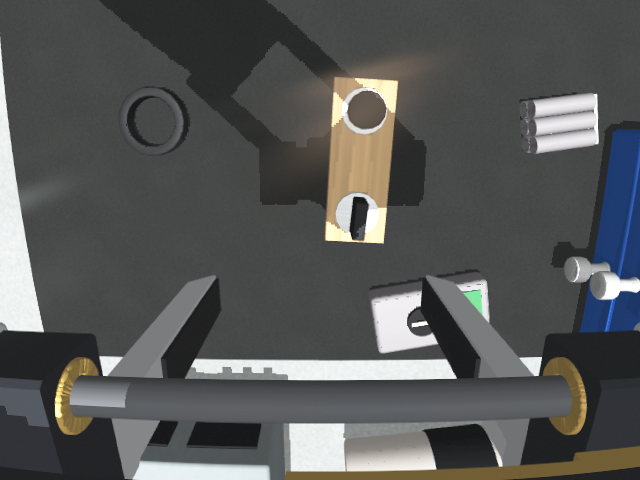

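The wing plug is at (357,215), with its wing nearly along the rack's long axis, and the round knob is at (365,108). On to the tester.

```bash

python3 -m pendant '[{"offset":[0,40,0],"spin":0,"gripper":94},{"offset":[0,40,0],"spin":0,"gripper":94},{"offset":[0,40,0],"spin":0,"gripper":94},{"offset":[0,40,0],"spin":0,"gripper":94},{"offset":[0,40,0],"spin":0,"gripper":94},{"offset":[0,40,0],"spin":0,"gripper":94},{"offset":[0,30,0],"spin":0,"gripper":94},{"offset":[0,0,0],"spin":0,"gripper":94},{"offset":[0,0,0],"spin":0,"gripper":94}]'
python3 - <<'E'
from h import *
look("pics/w3.png",[("socket",0.07)])
E
```

```text
time: 3.95
position: [0.5043, -0.0642, 0.245]
eef_rot: [[0.001, 0.002, 1.0], [-0.001, 1.0, -0.002], [-1.0, -0.001, 0.001]]
ft_force: [1.6, -0.7, -0.1]
grip_width: 0.094
t 4.0 [ 0.5044 -0.0647  0.2449] [-0.3   0.02  1.62 -0.    1.51 -0.29] psi -0.0031870493357851713
socket [(0.86, [345.8, 156.8], [0.5267, -0.0158, 0.07])]
```

View pics/w3.png

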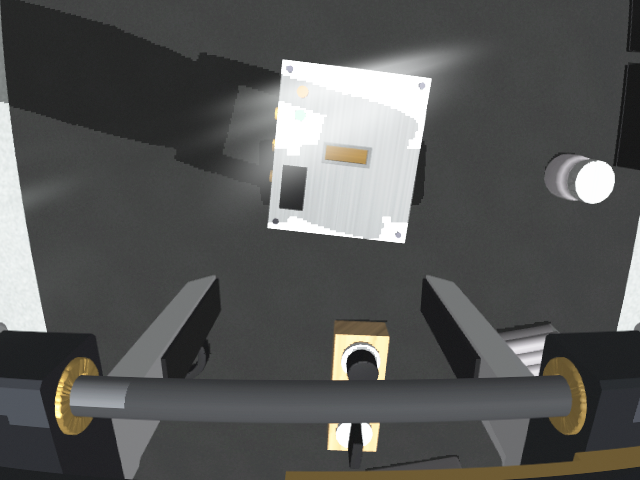

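The tester's corners are at (283,60), (431,78), (405,242) and (268,228), and the slot is at (347,155). Next I'll fit the yaw and centre.

```bash
python3 - <<'E'
from h import *
im=cv2.imread("pics/w3.png"); m=ctrl.camera_model("wrist")
g=im.astype(int)
sub=(g[...,2]-g[...,0]>40).astype(np.uint8); sub[:135]=0; sub[175:]=0; sub[:,:315]=0; sub[:,385:]=0
ys,xs=np.nonzero(sub); print(xs.min(),xs.max(),ys.min(),ys.max(),len(xs))
P=np.array([atz(m,((x+.5)/640,(y+.5)/480),0.0565)[:2] for x,y in zip(xs,ys)])
print("brass rect@carrier",cv2.minAreaRect(P.astype(np.float32)*1000))
C=[(283,60),(431,77),(405,242),(268,229)]
W=np.array([atz(m,(x/640,y/480),0.07)[:2] for x,y in C]);print(W.round(4).tolist(),W.mean(0))
for i in range(4):
    d=W[(i+1)%4]-W[i];print(np.linalg.norm(d).round(4),np.degrees(np.arctan2(d[1],d[0])).round(1))
cv2.imwrite("pics/w3z.png",cv2.resize(im[120:190,300:400],None,fx=7,fy=7,interpolation=cv2.INTER_CUBIC))
E
```

```text
325 366 146 163 567
brass rect@carrier ((528.1198120117188, -15.214993476867676), (12.887420654296875, 38.0201301574707), 83.72029113769531)
[[0.4721, 0.0669], [0.6004, 0.0532], [0.5838, -0.0955], [0.4548, -0.0825]] [ 0.52776904 -0.01446099]
0.1289 -6.1
0.1497 -96.4
0.1297 174.2
0.1503 83.4
```

View pics/w3z.png

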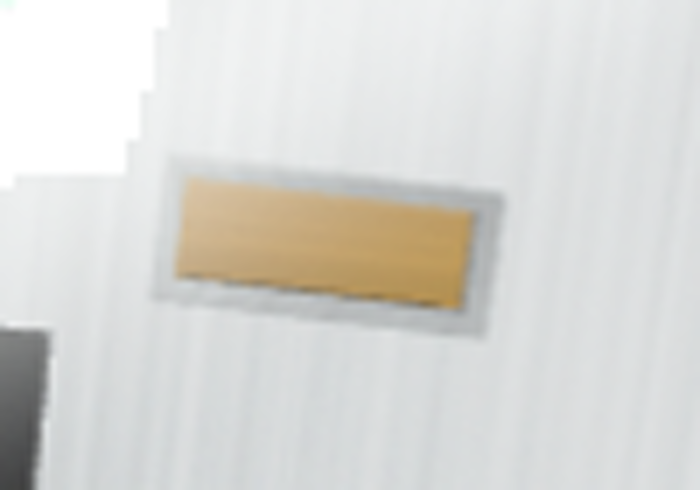

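Socket at about (0.528, -0.0147), x axis yaw -0.108 rad; the tester's fitted sides of 129 x 150 mm match the given size. Now the duster.

```bash

python3 -m pendant '[{"offset":[0,40,0],"spin":0,"gripper":94},{"offset":[0,40,0],"spin":0,"gripper":94},{"offset":[0,40,0],"spin":0,"gripper":94},{"offset":[0,40,0],"spin":0,"gripper":94},{"offset":[0,40,0],"spin":0,"gripper":94},{"offset":[0,40,0],"spin":0,"gripper":94},{"offset":[0,10,0],"spin":0,"gripper":94},{"offset":[0,0,0],"spin":0,"gripper":94},{"offset":[0,0,0],"spin":0,"gripper":94}]'
python3 - <<'E'
from h import *
look("pics/w4.png",[("duster_mid",0.0975),("stand_top",0.05)])
E
```

```text
time: 4.95
position: [0.5057, 0.1848, 0.2444]
eef_rot: [[-0.0, 0.004, 1.0], [-0.001, 1.0, -0.004], [-1.0, -0.001, -0.0]]
ft_force: [0.5, 0.5, -0.5]
grip_width: 0.0941
t 5.0 [0.5057 0.1846 0.2445] [ 0.19  0.09  1.55 -0.    1.51  0.19] psi -0.004268056264071993
duster_mid []
stand_top []
```

View pics/w4.png

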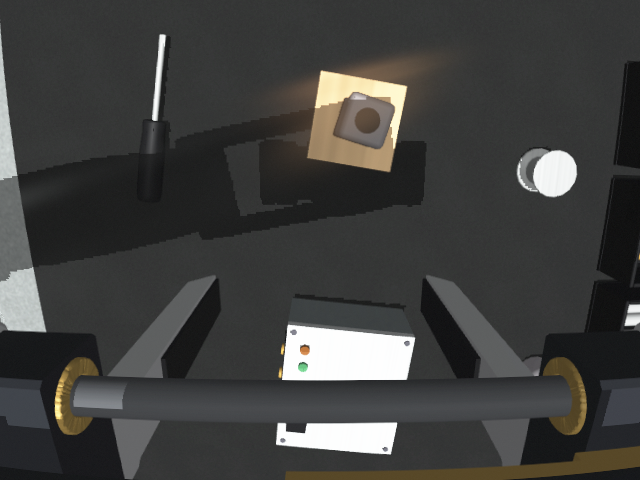

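```bash
python3 - <<'E'
from h import *
im=cv2.imread("pics/w4.png"); cv2.imwrite("pics/w4z.png",cv2.resize(im[60:180,295:415],None,fx=5,fy=5,interpolation=cv2.INTER_CUBIC))
E
```

```text
(no output)
```

View pics/w4z.png

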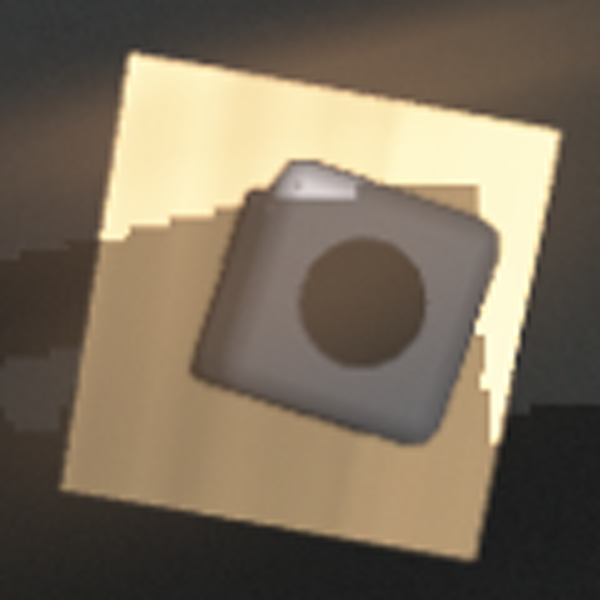

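```bash
python3 - <<'E'
from h import *
m=ctrl.camera_model("wrist")
f=lambda x,y,z:atz(m,((x/5+295)/640,(y/5+60)/480),z)[:2]
S=np.array([f(x,y,.05) for x,y in[(128,53),(560,130),(477,560),(62,490)]]);print("stand",S.round(4).tolist(),S.mean(0))
def ed(W):
  for i in range(len(W)):
    d=W[(i+1)%len(W)]-W[i];print(np.linalg.norm(d).round(4),np.arctan2(d[1],d[0]).round(3))
ed(S)
print("button",f(363,302,.145))
T=np.array([f(x,y,.145) for x,y in [(248,192),(497,240),(430,440),(195,375)]])
D=np.array([f(x,y,.14) for x,y in [(215,375),(400,440),(440,425),(495,262)]]);ed(D)
im=cv2.imread("pics/w4.png")
M=ctrl.camera_model("top");r=ctrl.masks_of("top","duster")
for a in r[:2]: print(a["score"],a["point"])
E
```

```text
stand [[0.5055, 0.3102], [0.5846, 0.297], [0.5718, 0.2181], [0.4928, 0.2314]] [0.53867393 0.26414693]
0.0802 -0.166
0.08 -1.732
0.0801 2.975
0.0799 1.411
button [0.53846644 0.26424979]
0.0285 -0.331
0.0062 0.359
0.0242 1.265
0.0431 -2.762
0.75 [0.28, 0.519]
```

Stand centre at (0.5387, 0.2641), yaw -0.166, with all four fitted sides at 80 mm. The duster is coaxial with it, yaw about -0.32. Moving above it and aligning.

```bash

python3 -m pendant '[{"offset":[0,27,11],"spin":0,"gripper":94},{"offset":[0,27,11],"spin":0,"gripper":94},{"offset":[0,26,11],"spin":0,"gripper":94},{"offset":[0,0,0],"spin":0.11,"gripper":94},{"offset":[0,0,0],"spin":0.1,"gripper":94},{"offset":[0,0,0],"spin":0.1,"gripper":94},{"offset":[0,0,0],"spin":0,"gripper":94},{"offset":[0,0,0],"spin":0,"gripper":94}]'
python3 - <<'E'
from h import *
cam("wrist","pics/w5.png"); s=ctrl.state();print(s["position"])
E
```

```text
time: 5.95
position: [0.5386, 0.2657, 0.2447]
eef_rot: [[0.0, 0.306, 0.952], [-0.0, 0.952, -0.306], [-1.0, -0.0, 0.0]]
ft_force: [0.3, 0.4, -0.5]
grip_width: 0.0942
[0.53857251 0.26582251 0.24471038]
```

View pics/w5.png

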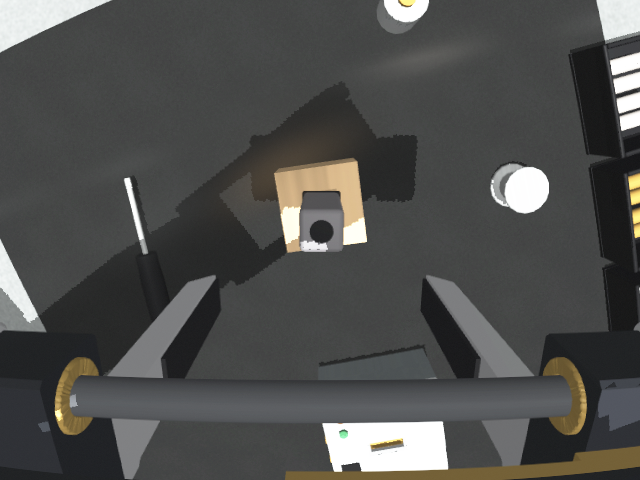

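The duster sits square to the jaws and centred, at column 321. Descending and gripping.

```bash

python3 -m pendant '[{"offset":[36,-1.5,0],"spin":0,"gripper":94},{"offset":[36,0,0],"spin":0,"gripper":94},{"offset":[36,0,0],"spin":0,"gripper":94},{"offset":[30,0,0],"spin":0,"gripper":94},{"offset":[15,0,0],"spin":0,"gripper":94},{"offset":[0,0,0],"spin":0,"gripper":94},{"offset":[0,0,0],"spin":0,"gripper":60},{"offset":[0,0,0],"spin":0,"gripper":45},{"offset":[0,0,0],"spin":0,"gripper":30},{"offset":[0,0,0],"spin":0,"gripper":20}]' 20
python3 -m pendant '[{"offset":[0,0,0],"spin":0,"gripper":20},{"offset":[0,0,0],"spin":0,"gripper":20},{"offset":[0,0,0],"spin":0,"gripper":20}]' 20
python3 - <<'E'
from h import *
cam("scene","pics/s5.png")
E
```

```text
time: 7.0
position: [0.539, 0.2653, 0.0932]
eef_rot: [[0.003, 0.307, 0.952], [0.001, 0.952, -0.307], [-1.0, 0.002, 0.002]]
ft_force: [0.3, -0.1, 0.3]
grip_width: 0.0654
time: 7.3
position: [0.538, 0.265, 0.0917]
eef_rot: [[0.0, 0.307, 0.952], [-0.0, 0.952, -0.307], [-1.0, 0.0, 0.0]]
ft_force: [-0.5, 0.1, -0.2]
grip_width: 0.0415
```

View pics/s5.png

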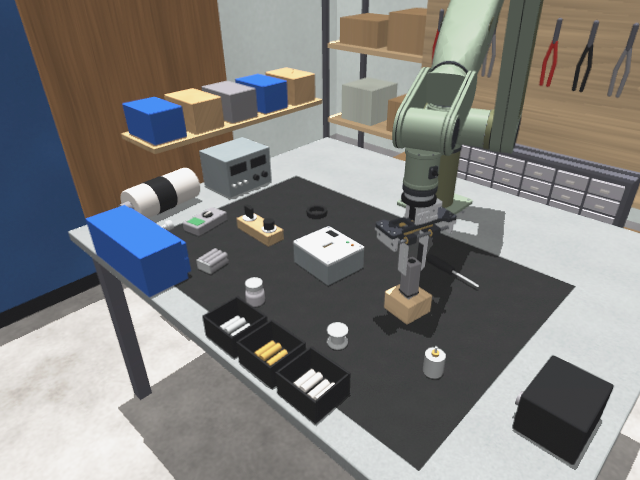

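The fingers are closing around the upper half of the body, seen at (410,265). I'll let them finish, then look.

```bash

python3 -m pendant '[{"offset":[0,0,0],"spin":0,"gripper":20},{"offset":[0,0,0],"spin":0,"gripper":20},{"offset":[0,0,0],"spin":0,"gripper":20}]' 25
python3 - <<'E'
from h import *
cam("wrist","pics/w6.png");print(ctrl.state()["position"],ctrl.state()["ft_force"])
E
```

```text
time: 7.65
position: [0.538, 0.2649, 0.0916]
eef_rot: [[0.0, 0.307, 0.952], [-0.0, 0.952, -0.307], [-1.0, 0.0, 0.0]]
ft_force: [0.7, -0.1, -0.3]
grip_width: 0.0338
[0.53805446 0.26494293 0.09160881] [ 1.05180613 -0.51341678 -0.12244176]
```

View pics/w6.png

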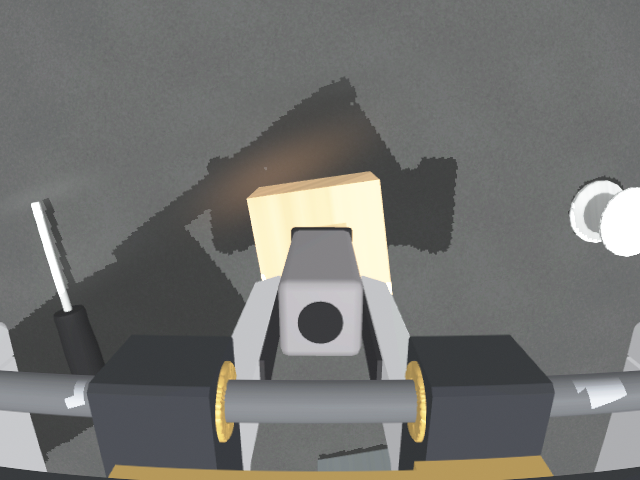

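Gripped, opening 33.8 mm and centred. Lifting.

```bash

python3 -m pendant '[{"offset":[-6,0,0],"spin":0,"gripper":20},{"offset":[-14,0,0],"spin":0,"gripper":20},{"offset":[-20,0,0],"spin":0,"gripper":20},{"offset":[-20,0,0],"spin":0,"gripper":20},{"offset":[-20,0,0],"spin":0,"gripper":20},{"offset":[-20,0,0],"spin":0,"gripper":20},{"offset":[-20,0,0],"spin":0,"gripper":20},{"offset":[-10,0,0],"spin":0,"gripper":20}]' 25
python3 -m pendant '[{"offset":[0,-12.7,3.6],"spin":0,"gripper":20},{"offset":[0,-25.6,7.3],"spin":0,"gripper":20},{"offset":[0,-32,9],"spin":0,"gripper":20},{"offset":[0,-32,9],"spin":0,"gripper":20},{"offset":[0,-32,9],"spin":0,"gripper":20},{"offset":[0,-32,9],"spin":0,"gripper":20},{"offset":[0,-32,9],"spin":0,"gripper":20},{"offset":[0,-32,9],"spin":0,"gripper":20},{"offset":[0,-25.6,7.3],"spin":0,"gripper":20},{"offset":[0,-12.7,3.6],"spin":0,"gripper":20}]' 25
python3 - <<'E'
from h import *
look("pics/w7.png",[])
cam("scene","pics/s7.png")
r=ctrl.pinpoint("scene","duster_tip");M=ctrl.camera_model("scene")
s=ctrl.state();print(s["position"])
p=s["position"]
print(r[:2] , proj(M,[p[0],p[1],p[2]-.0866]), proj(M,[.528,-.0147,.07]))
E
```

```text
time: 8.5
position: [0.5391, 0.2654, 0.225]
eef_rot: [[0.004, 0.307, 0.952], [0.001, 0.952, -0.307], [-1.0, 0.003, 0.004]]
ft_force: [-0.1, -0.4, -2.8]
grip_width: 0.0338
time: 9.5
position: [0.5262, -0.0166, 0.2204]
eef_rot: [[-0.003, 0.31, 0.951], [-0.0, 0.951, -0.31], [-1.0, -0.001, -0.002]]
ft_force: [-0.5, 0.1, -1.8]
grip_width: 0.0339
t 9.55 [ 0.5265 -0.0175  0.2205] [-0.2   0.08  1.61 -0.    1.46  0.12] psi -0.3155873993024141
[ 0.52702209 -0.01418924  0.22092003]
[{'point': [0.5091, 0.4621], 'score': 0.67}] [[327.33662481 222.60998313]] [[327.07998215 242.92476904]]
```

View pics/w7.png

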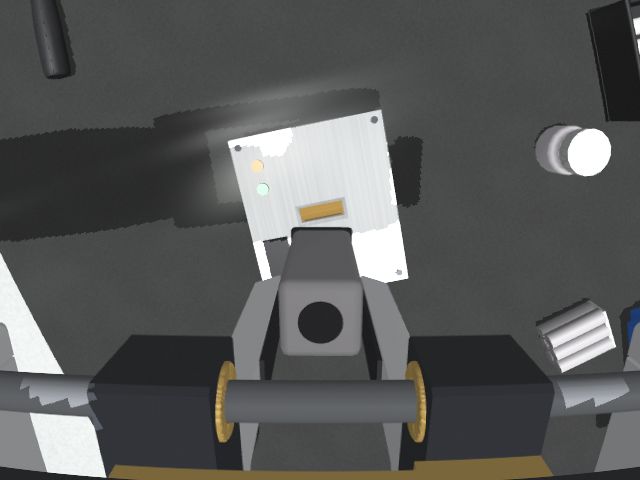

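View pics/s7.png

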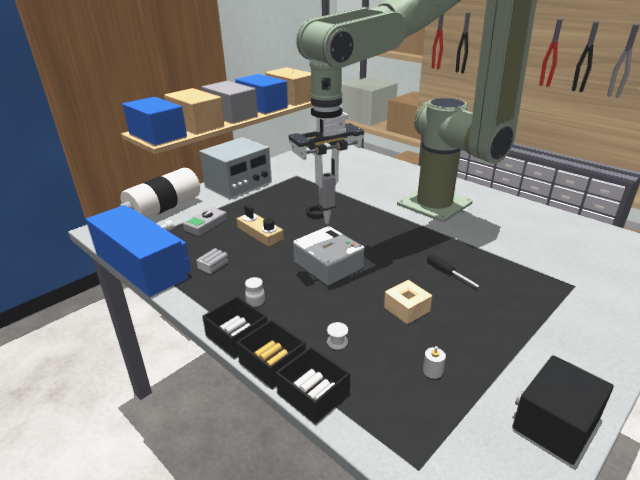

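The duster is vertical with its tip at (326,222), directly above the slot. I'll lower 25 mm, which puts the tip about 4 cm above the socket, and hold.

```bash

python3 -m pendant '[{"offset":[12,0,0.7],"spin":0,"gripper":20},{"offset":[13,0,0],"spin":0,"gripper":20},{"offset":[0,0,0],"spin":0,"gripper":20},{"offset":[0,0,0],"spin":0,"gripper":20},{"offset":[0,0,0],"spin":0,"gripper":20},{"offset":[0,0,0],"spin":0,"gripper":20},{"offset":[0,0,0],"spin":0,"gripper":20},{"offset":[0,0,0],"spin":0,"gripper":20},{"offset":[0,0,0],"spin":0,"gripper":20},{"offset":[0,0,0],"spin":0,"gripper":20}]' 25
python3 -m pendant '[{"offset":[0,0,0],"spin":0,"gripper":20},{"offset":[0,0,0],"spin":0,"gripper":20},{"offset":[0,0,0],"spin":0,"gripper":20},{"offset":[0,0,0],"spin":0,"gripper":20},{"offset":[0,0,0],"spin":0,"gripper":20},{"offset":[0,0,0],"spin":0,"gripper":20},{"offset":[0,0,0],"spin":0,"gripper":20},{"offset":[0,0,0],"spin":0,"gripper":20},{"offset":[0,0,0],"spin":0,"gripper":20},{"offset":[0,0,0],"spin":0,"gripper":20}]' 25
python3 - <<'E'
from h import *
cam("scene","pics/s8.png");M=ctrl.camera_model("scene");N=ctrl.camera_model("top");cam("top","pics/t8.png")
r=ctrl.pinpoint("scene","duster_tip");q=ctrl.pinpoint("scene","socket")
p=ctrl.state()["position"]
print(p,[np.array(a[0]["point"])*[640,480] for a in (r,q) if a], proj(M,[p[0],p[1],p[2]-.0866]), proj(M,[.528,-.0147,.07]))
im=cv2.imread("pics/s8.png");cv2.imwrite("pics/s8z.png",cv2.resize(im[160:300,270:400],None,fx=4,fy=4))
E
python3 -m pendant '[{"offset":[0,0,0],"spin":0,"gripper":20},{"offset":[0,0,0],"spin":0,"gripper":20},{"offset":[0,0,0],"spin":0,"gripper":20},{"offset":[0,0,0],"spin":0,"gripper":20}]' 25
```

```text
time: 10.65
position: [0.5284, -0.0142, 0.1967]
eef_rot: [[0.0, 0.307, 0.952], [-0.0, 0.952, -0.307], [-1.0, 0.0, 0.0]]
ft_force: [-0.4, -0.1, -2.2]
grip_width: 0.0339
time: 11.65
position: [0.5283, -0.0141, 0.1966]
eef_rot: [[-0.0, 0.307, 0.952], [0.0, 0.952, -0.307], [-1.0, -0.0, -0.0]]
ft_force: [0.6, -0.1, -1.8]
grip_width: 0.034
[ 0.52835089 -0.0141623   0.19666463] [array([325.696, 229.68 ]), array([324.928, 244.992])] [[327.05605768 230.55196474]] [[327.07998215 242.92476904]]
time: 12.25
position: [0.5283, -0.0142, 0.1967]
eef_rot: [[0.0, 0.307, 0.952], [-0.0, 0.952, -0.307], [-1.0, -0.0, 0.0]]
ft_force: [-0.2, 0.2, -2.1]
grip_width: 0.0341
```

View pics/s8z.png

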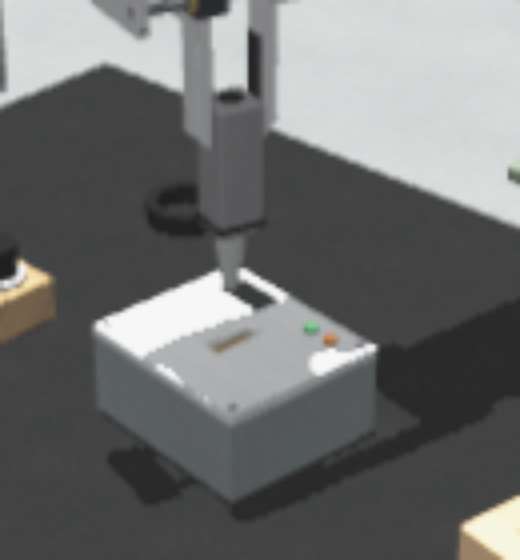

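The tip is directly over the slot and was held still for over 2 s. Now back above the stand.

```bash

python3 -m pendant '[{"offset":[-12,0,0],"spin":0,"gripper":20},{"offset":[-13,12.7,-3.6],"spin":0,"gripper":20},{"offset":[0,32,-9.1],"spin":0,"gripper":20},{"offset":[0,32,-9.1],"spin":0,"gripper":20},{"offset":[0,32,-9.1],"spin":0,"gripper":20},{"offset":[0,32,-9.1],"spin":0,"gripper":20},{"offset":[0,32,-9.1],"spin":0,"gripper":20},{"offset":[0,32,-9.1],"spin":0,"gripper":20},{"offset":[0,32,-9.1],"spin":0,"gripper":20},{"offset":[0,25.6,-7.3],"spin":0,"gripper":20}]' 25
python3 -m pendant '[{"offset":[0,6.4,-1.9],"spin":0,"gripper":20},{"offset":[0,0,0],"spin":0,"gripper":20},{"offset":[0,0,0],"spin":0,"gripper":20},{"offset":[0,0,0],"spin":0,"gripper":20}]' 25
python3 - <<'E'
from h import *
look("pics/w9.png",[])
E
```

```text
time: 13.25
position: [0.5379, 0.2616, 0.2235]
eef_rot: [[0.002, 0.305, 0.952], [0.002, 0.952, -0.305], [-1.0, 0.002, 0.001]]
ft_force: [0.3, 1.0, -1.8]
grip_width: 0.0338
time: 13.65
position: [0.5382, 0.264, 0.222]
eef_rot: [[0.0, 0.308, 0.951], [-0.0, 0.951, -0.308], [-1.0, -0.0, 0.0]]
ft_force: [-0.4, 0.6, -3.1]
grip_width: 0.034
t 13.7 [0.5382 0.2639 0.2219] [ 0.31  0.23  1.43 -0.    1.48  0.63] psi -0.3136580207492991
```

View pics/w9.png

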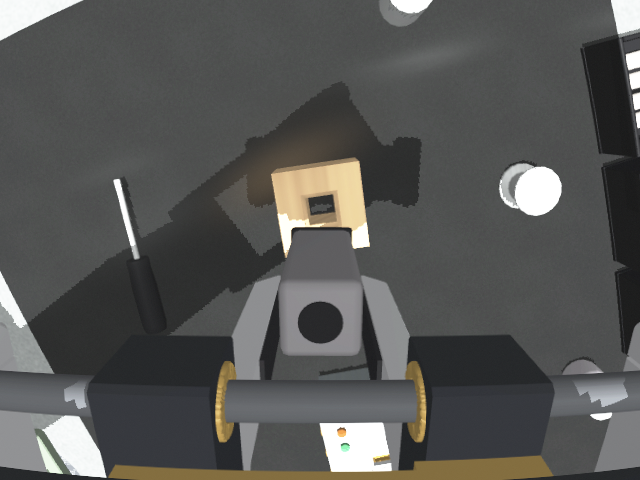

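Back over the stand, with the hole at (320,207) in line with the jaw centre. Lowering.

```bash

python3 -m pendant '[{"offset":[20,0.6,0],"spin":0,"gripper":20},{"offset":[25,0,0],"spin":0,"gripper":20},{"offset":[20,0,0],"spin":0,"gripper":20},{"offset":[10,0,0],"spin":0,"gripper":20},{"offset":[10,0,0],"spin":0,"gripper":20},{"offset":[10,0,0],"spin":0,"gripper":20},{"offset":[10,0,0],"spin":0,"gripper":20},{"offset":[10,0,0],"spin":0,"gripper":20},{"offset":[8,0,0],"spin":0,"gripper":20},{"offset":[5,0,0],"spin":0,"gripper":20}]' 25
python3 -m pendant '[{"offset":[0,0,0],"spin":0,"gripper":20},{"offset":[1,0,0],"spin":0,"gripper":20},{"offset":[1,0,0],"spin":0,"gripper":20},{"offset":[0,0,0],"spin":0,"gripper":20}]' 25
```

```text
time: 14.7
position: [0.5378, 0.2656, 0.0927]
eef_rot: [[-0.001, 0.307, 0.952], [-0.0, 0.952, -0.307], [-1.0, -0.001, -0.001]]
ft_force: [-0.1, 0.1, -2.6]
grip_width: 0.0339
time: 15.1
position: [0.5384, 0.2657, 0.092]
eef_rot: [[0.001, 0.307, 0.952], [0.0, 0.952, -0.307], [-1.0, 0.0, 0.001]]
ft_force: [0.1, 0.2, -2.4]
grip_width: 0.0342
```

```bash

python3 -m pendant '[{"offset":[0.7,0,0],"spin":0,"gripper":20},{"offset":[0.5,0,0],"spin":0,"gripper":20},{"offset":[0,0,0],"spin":0,"gripper":20},{"offset":[0,0,0],"spin":0,"gripper":20}]' 25
```

```text
time: 15.5
position: [0.5387, 0.2659, 0.0916]
eef_rot: [[0.001, 0.307, 0.952], [0.0, 0.952, -0.307], [-1.0, 0.001, 0.001]]
ft_force: [-1.5, -0.7, 5.7]
grip_width: 0.0338
```

The force rose to +5.7 N, so the shoulder is seated. Opening.

```bash

python3 -m pendant '[{"offset":[0,0,0],"spin":0,"gripper":50},{"offset":[0,0,0],"spin":0,"gripper":80},{"offset":[0,0,0],"spin":0,"gripper":94},{"offset":[0,0,0],"spin":0,"gripper":94},{"offset":[0,0,0],"spin":0,"gripper":94},{"offset":[0,0,0],"spin":0,"gripper":94}]' 25
python3 -m pendant '[{"offset":[-10,0,0],"spin":0,"gripper":94},{"offset":[-30,0,0],"spin":0,"gripper":94},{"offset":[-40,0,0],"spin":0,"gripper":94},{"offset":[-40,0,0],"spin":0,"gripper":94},{"offset":[-33,0,0],"spin":0,"gripper":94},{"offset":[0,0,0],"spin":0,"gripper":94}]'
python3 - <<'E'
from h import *
look("pics/w10.png",[])
cam("scene","pics/s10.png")
im=cv2.imread("pics/s10.png");a=cv2.resize(im[230:350,350:470],None,fx=4,fy=4)
b=cv2.imread("pics/w10.png");b=b[100:340,200:440];b=cv2.resize(b,(480,480))
cv2.imwrite("pics/c10.png",cv2.resize(np.hstack([a,b]),(800,400)))
E
```

```text
time: 16.1
position: [0.5381, 0.2656, 0.0903]
eef_rot: [[-0.0, 0.307, 0.952], [-0.0, 0.952, -0.307], [-1.0, -0.0, -0.0]]
ft_force: [0.3, -0.1, 0.2]
grip_width: 0.0786
time: 16.7
position: [0.542, 0.267, 0.2514]
eef_rot: [[0.013, 0.307, 0.952], [0.004, 0.952, -0.307], [-1.0, 0.008, 0.011]]
ft_force: [0.7, 0.4, 0.7]
grip_width: 0.0941
t 16.75 [0.5404 0.2664 0.2479] [0.31 0.22 1.39 0.   1.53 0.63] psi -0.31192471573683317
```

View pics/c10.png

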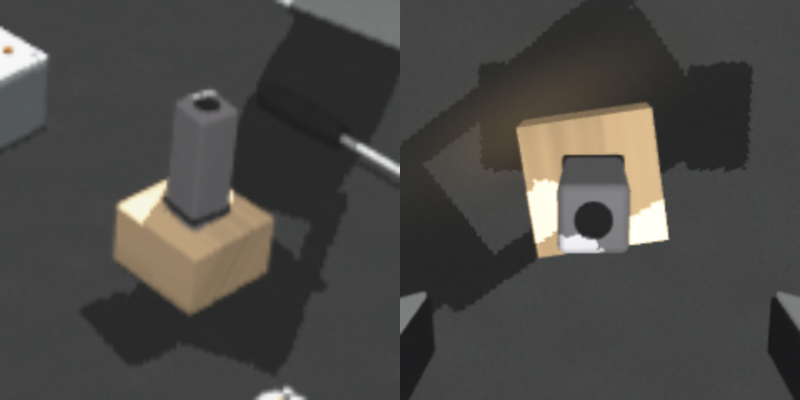

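The duster is upright in its stand and let go. Now the wing plug.

```bash

python3 -m pendant '[{"offset":[0,0,0],"spin":-0.12,"gripper":94},{"offset":[0,-20,1.5],"spin":-0.12,"gripper":94},{"offset":[0,-40,3],"spin":0,"gripper":94},{"offset":[0,-45,3],"spin":0,"gripper":94},{"offset":[0,-45,3],"spin":0,"gripper":94},{"offset":[0,-45,3],"spin":0,"gripper":94},{"offset":[0,-45,3],"spin":0,"gripper":94},{"offset":[0,-45,3],"spin":0,"gripper":94},{"offset":[0,-45,3],"spin":0,"gripper":94},{"offset":[0,-45,3],"spin":0,"gripper":94}]'
python3 -m pendant '[{"offset":[0,-45,3],"spin":0,"gripper":94},{"offset":[0,-45,3],"spin":0,"gripper":94},{"offset":[0,-45,3],"spin":0,"gripper":94},{"offset":[0,-45,3],"spin":0,"gripper":94},{"offset":[0,-45,3],"spin":0,"gripper":94},{"offset":[0,-40,3],"spin":0,"gripper":94},{"offset":[20,-20,2],"spin":0,"gripper":94},{"offset":[20,0,0],"spin":0,"gripper":94},{"offset":[0,0,0],"spin":0,"gripper":94},{"offset":[0,0,0],"spin":0,"gripper":94}]'
python3 - <<'E'
from h import *
look("pics/w11.png",[("wing_plug_mid",.059),("round_plug_mid",.054)])
E
```

```text
time: 17.8
position: [0.5325, -0.1113, 0.241]
eef_rot: [[-0.004, 0.072, 0.997], [0.002, 0.997, -0.072], [-1.0, 0.001, -0.004]]
ft_force: [-0.3, 0.3, -0.3]
grip_width: 0.0939
time: 18.8
position: [0.5327, -0.3946, 0.2013]
eef_rot: [[-0.003, 0.072, 0.997], [0.003, 0.997, -0.072], [-1.0, 0.003, -0.003]]
ft_force: [-0.1, -0.3, 0.4]
grip_width: 0.0936
t 18.85 [ 0.5335 -0.3951  0.2029] [-0.77  0.38  1.27  0.    1.49 -0.7 ] psi -0.07142093840170546
wing_plug_mid [(0.66, [325.2, 26.2], [0.5472, -0.243, 0.059]), (0.6, [330.3, 157.3], [0.5444, -0.3449, 0.059])]
round_plug_mid [(0.64, [324.3, 23.7], [0.5467, -0.2399, 0.054])]
```

View pics/w11.png

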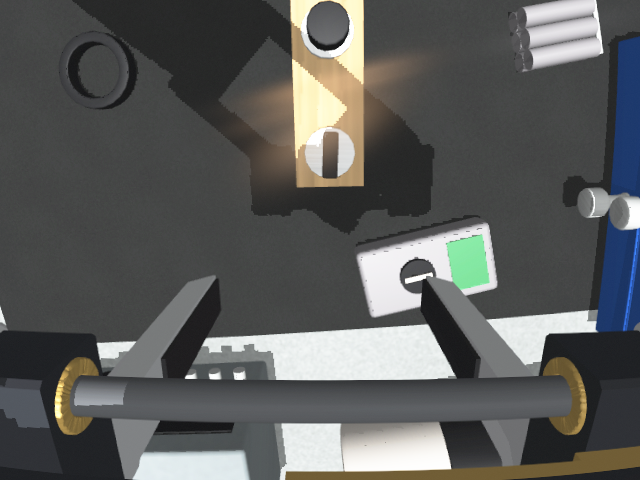

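```bash
python3 - <<'E'
from h import *
im=cv2.imread("pics/w11.png"); cv2.imwrite("pics/w11z.png",cv2.resize(im[110:200,280:380],None,fx=7,fy=7,interpolation=cv2.INTER_CUBIC))
E
```

```text
(no output)
```

View pics/w11z.png

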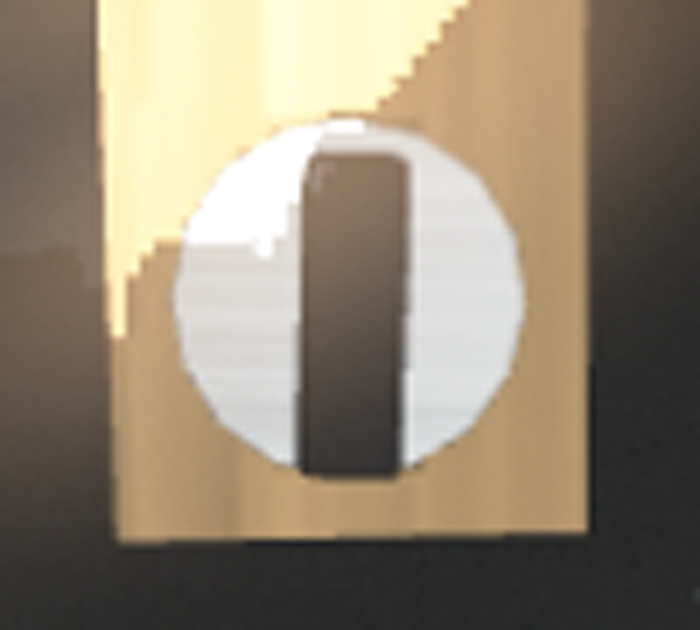

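```bash
python3 - <<'E'
from h import *
m=ctrl.camera_model("wrist");s=ctrl.state();p=s["position"];R=s["eef_rot"]
f=lambda x,y,z:atz(m,((x/7+280)/640,(y/7+110)/480),z)
c=f(349,298,.041);print("flange",c)
w=np.array([f(357,155,.077),f(350,475,.06)]);print(w)
rc=np.array([f(117,543,.035),f(588,532,.035)]);print("rack edge",rc,np.linalg.norm(rc[1]-rc[0]))
print(p,"flange in tool axes mm",1000*R.T@(np.append(c[:2],.059-.019)-p))
E
```

```text
flange [ 0.5458011  -0.34294442  0.041     ]
[[ 0.54698725 -0.32523632  0.077     ]
 [ 0.54418685 -0.36262406  0.06      ]]
rack edge [[ 0.51417646 -0.37220258  0.035     ]
 [ 0.57463901 -0.37500336  0.035     ]] 0.06052738564743581
[ 0.53435417 -0.39555108  0.20469755] flange in tool axes mm [164.6476327   53.4731043    7.45385325]
```

```bash

python3 -m pendant '[{"offset":[15,18,4],"spin":0,"gripper":94},{"offset":[15,18,4],"spin":0,"gripper":94},{"offset":[10,16,2],"spin":0,"gripper":94},{"offset":[0,0,0],"spin":0,"gripper":94},{"offset":[0,0,0],"spin":0,"gripper":94},{"offset":[0,0,0],"spin":0,"gripper":94},{"offset":[0,0,0],"spin":0,"gripper":94}]'
python3 - <<'E'
from h import *
m=ctrl.camera_model("wrist");print(ctrl.state()["position"])
look("pics/w12.png",[("wing_plug_mid",.059)])
im=cv2.imread("pics/w12.png"); cv2.imwrite("pics/w12z.png",cv2.resize(im[220:350,250:390],None,fx=5,fy=5,interpolation=cv2.INTER_CUBIC))
E
```

```text
time: 19.65
position: [0.5477, -0.3459, 0.1646]
eef_rot: [[0.002, 0.073, 0.997], [-0.002, 0.997, -0.073], [-1.0, -0.001, 0.002]]
ft_force: [-1.2, -0.2, 0.5]
grip_width: 0.0943
[ 0.54774695 -0.34585468  0.16460528]
t 19.7 [ 0.5476 -0.3458  0.1644] [-0.7   0.37  1.37 -0.    1.4  -0.62] psi -0.07286980091784148
wing_plug_mid [(0.57, [313.7, 223.2], [0.5423, -0.3416, 0.059])]
```

View pics/w12.png

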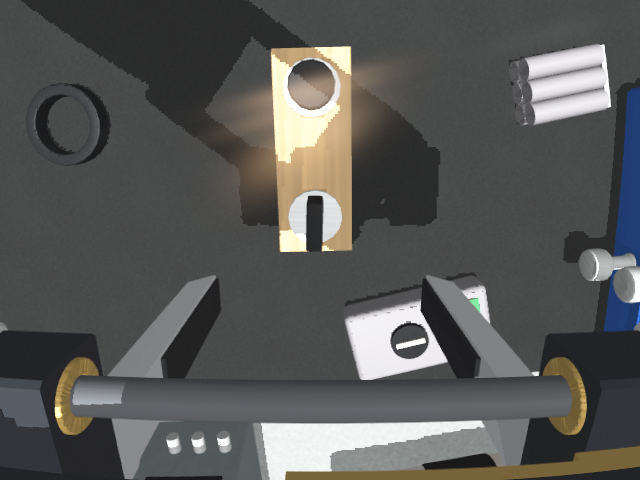

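View pics/w12z.png

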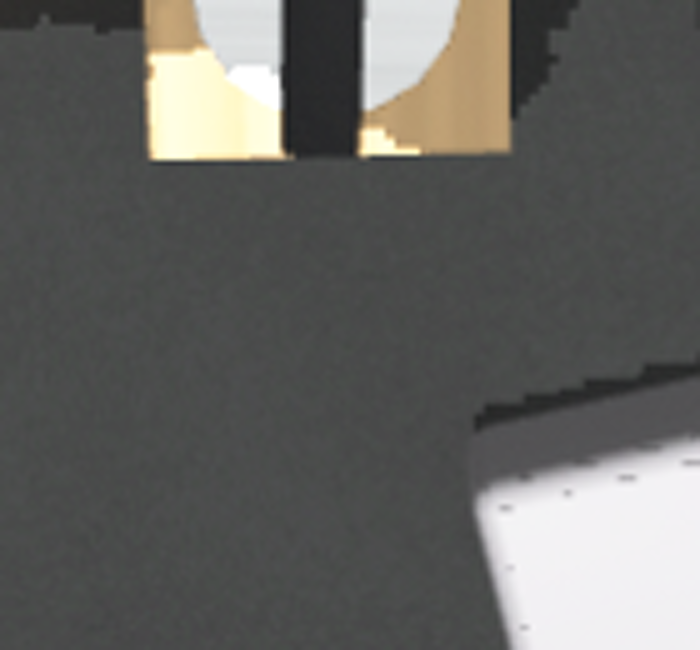

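```bash
python3 - <<'E'
from h import *
m=ctrl.camera_model("wrist");s=ctrl.state();p=s["position"];R=s["eef_rot"];print(p)
for x,y,z in [(315.2,216,.041),(315.3,197,.077),(314.5,250,.077)]:
    c=atz(m,(x/640,y/480),z);print(c.round(4),(1000*R.T@(np.append(c[:2],.04)-p)).round(1))
E
```

```text
[ 0.54752454 -0.3456028   0.16415611]
[ 0.5432 -0.3397  0.041 ] [124.1   5.7  -4.9]
[ 0.5452 -0.3185  0.077 ] [124.1  26.9  -4.4]
[ 0.5417 -0.3573  0.077 ] [124.2 -12.   -5. ]
```

The wing plug is at (0.5433, -0.339), yaw about -0.09, and the stereo fix agrees. Descending onto the wing.

```bash

python3 -m pendant '[{"offset":[20,3,-2.4],"spin":0.015,"gripper":80},{"offset":[25,3.5,-2.4],"spin":0,"gripper":60},{"offset":[25,0,0],"spin":0,"gripper":50},{"offset":[20,0,0],"spin":0,"gripper":50},{"offset":[15,0,0],"spin":0,"gripper":50},{"offset":[10,0,0],"spin":0,"gripper":50},{"offset":[4,0,0],"spin":0,"gripper":50},{"offset":[0,0,0],"spin":0,"gripper":50},{"offset":[0,0,0],"spin":0,"gripper":50}]' 25
python3 - <<'E'
from h import *
look("pics/w13.png",[])
E
```

```text
time: 20.65
position: [0.5439, -0.3384, 0.0455]
eef_rot: [[0.001, 0.087, 0.996], [-0.001, 0.996, -0.087], [-1.0, -0.001, 0.002]]
ft_force: [0.5, -0.2, -0.5]
grip_width: 0.0499
t 20.7 [ 0.544  -0.3385  0.0457] [-0.69  0.47  1.49  0.    1.18 -0.6 ] psi -0.08699963421971305
```

View pics/w13.png

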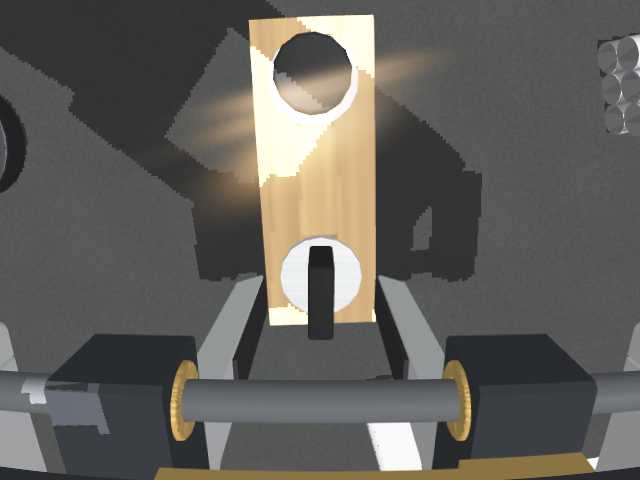

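```bash
python3 - <<'E'
from h import *
m=ctrl.camera_model("wrist");s=ctrl.state();p=s["position"];R=s["eef_rot"];print(p)
for x,y,z in [(321.5,275.5,.041),(321,338,.077)]:
    c=atz(m,(x/640,y/480),z);print(c.round(4),(1000*R.T@(np.append(c[:2],.044)-p)).round(1))
E
python3 -m pendant '[{"offset":[1.5,0,0],"spin":0,"gripper":30},{"offset":[0,0,0],"spin":0,"gripper":5},{"offset":[0,0,0],"spin":0,"gripper":2},{"offset":[0,0,0],"spin":0,"gripper":2},{"offset":[0,0,0],"spin":0,"gripper":2},{"offset":[0,0,0],"spin":0,"gripper":2},{"offset":[0,0,0],"spin":0,"gripper":2},{"offset":[0,0,0],"spin":0,"gripper":2}]' 35
```

```text
[ 0.5439695  -0.33847454  0.04570702]
[ 0.5437 -0.3401  0.041 ] [ 1.7 -1.6 -0.1]
[ 0.5418 -0.3573  0.077 ] [  1.7 -18.9  -0.5]
time: 21.5
position: [0.5432, -0.3378, 0.043]
eef_rot: [[0.0, 0.087, 0.996], [-0.0, 0.996, -0.087], [-1.0, -0.0, 0.0]]
ft_force: [1.0, 0.5, 0.3]
grip_width: 0.0111
```

```bash

python3 -m pendant '[{"offset":[-6,0,0],"spin":0,"gripper":2},{"offset":[-10,0,0],"spin":0,"gripper":2},{"offset":[-20,0,0],"spin":0,"gripper":2},{"offset":[-20,0,0],"spin":0,"gripper":2},{"offset":[-20,0,0],"spin":0,"gripper":2},{"offset":[-20,0,0],"spin":0,"gripper":2},{"offset":[-14,0,0],"spin":0,"gripper":2},{"offset":[0,0,0],"spin":0,"gripper":2},{"offset":[0,0,0],"spin":0,"gripper":2}]' 35
python3 - <<'E'
from h import *
look("pics/w14.png",[("wing_plug_mid",.16)])
cam("scene","pics/s14.png")
im=cv2.imread("pics/s14.png"); cv2.imwrite("pics/s14z.png",cv2.resize(im[130:260,190:330],None,fx=5,fy=5,interpolation=cv2.INTER_CUBIC))
E
```

```text
time: 22.4
position: [0.543, -0.3377, 0.153]
eef_rot: [[0.0, 0.087, 0.996], [-0.0, 0.996, -0.087], [-1.0, -0.0, 0.0]]
ft_force: [0.6, 1.1, -1.4]
grip_width: 0.0118
t 22.45 [ 0.5425 -0.3373  0.152 ] [-0.69  0.36  1.4  -0.    1.38 -0.6 ] psi -0.08705317279808296
wing_plug_mid [(0.63, [315.0, 293.6], [0.5385, -0.3436, 0.16])]
```

View pics/w14.png

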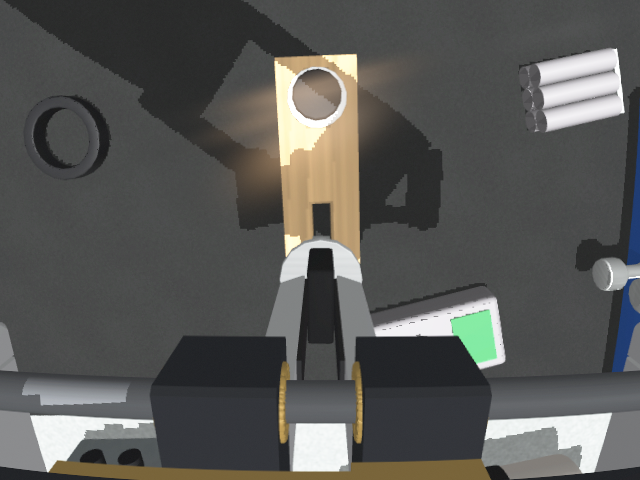

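View pics/s14z.png

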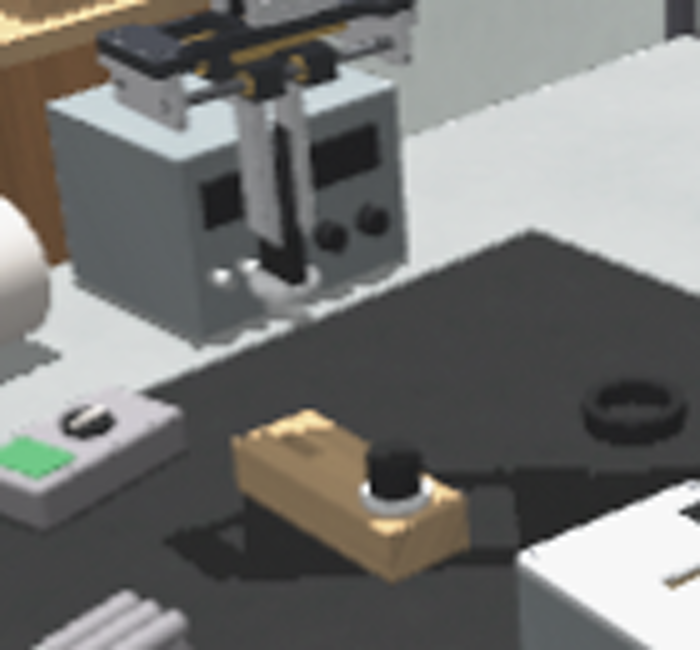

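```bash

python3 -m pendant '[{"offset":[0,0,0],"spin":0,"gripper":2}]' 35
python3 - <<'E'
from h import *
m=ctrl.camera_model("wrist");s=ctrl.state();p=s["position"];R=s["eef_rot"];print(p)
im=cam("wrist","pics/w15.png")
cv2.imwrite("pics/w15z.png",cv2.cvtColor(cv2.resize(im[225:355,260:390],None,fx=5,fy=5,interpolation=cv2.INTER_CUBIC),cv2.COLOR_RGB2BGR))
for x,y,dz in [(320.5,237,-.002),(280,270,-.002),(360,270,-.002),(320,249,.034),(320,344,.034)]:
    c=atz(m,(x/640,y/480),p[2]+dz);print((1000*R.T@(c-p)).round(1))
E
```

```text
time: 22.65
position: [0.5424, -0.3372, 0.1515]
eef_rot: [[-0.002, 0.087, 0.996], [0.002, 0.996, -0.087], [-1.0, 0.001, -0.002]]
ft_force: [-0.5, 0.2, -0.1]
grip_width: 0.0115
[ 0.54242896 -0.33722257  0.15148364]
[ 2.  20.2 -0.7]
[  2.    2.4 -21.8]
[ 2.   2.5 19.9]
[-34.   24.4  -0.9]
[-34.  -20.5  -0.9]
```

View pics/w15z.png

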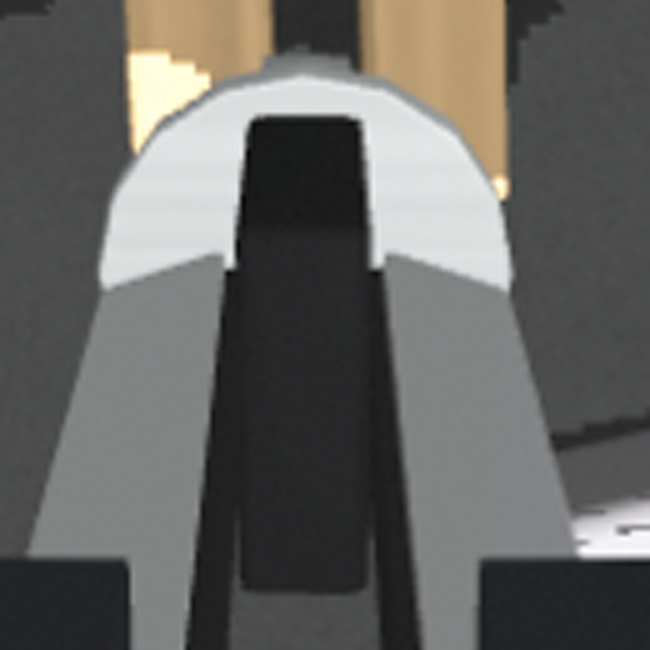

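```bash

python3 - <<'E'
from h import *
m=ctrl.camera_model("wrist");s=ctrl.state();p=s["position"];R=s["eef_rot"]
for x,y,dz in [(321,240,-.002),(321,270,.034),(321,343.4,.034),(321,248.4,-.002),(306,260,-.002),(336,260,-.002)]:
    c=atz(m,(x/640,y/480),p[2]+dz);print((1000*R.T@(c-p)).round(1))
E
```

```text
[ 2.  18.6 -0.4]
[-34.   15.1  -0.5]
[-34.  -20.2  -0.4]
[ 2.  14.2 -0.4]
[ 2.   7.9 -8.2]
[2.  7.9 7.3]
```

The plug is held, sitting about 3 mm toward tool -y from the TCP. Translating to the tester, then turning 1.55 rad counter-clockwise to line up with the slot.

```bash

python3 -m pendant '[{"offset":[0,20,-3],"spin":0,"gripper":2},{"offset":[0,35,-5],"spin":0,"gripper":2},{"offset":[0,35,-5],"spin":0,"gripper":2},{"offset":[0,35,-5],"spin":0,"gripper":2},{"offset":[0,35,-5],"spin":0,"gripper":2},{"offset":[0,35,-5],"spin":0,"gripper":2},{"offset":[0,35,-5],"spin":0,"gripper":2},{"offset":[0,35,-5],"spin":0,"gripper":2},{"offset":[0,35,-5],"spin":0,"gripper":2},{"offset":[0,20,-3],"spin":0,"gripper":2}]' 35
python3 -m pendant '[{"offset":[0,0,0],"spin":-0.14,"gripper":2},{"offset":[0,0,0],"spin":-0.14,"gripper":2},{"offset":[0,0,0],"spin":-0.14,"gripper":2},{"offset":[0,0,0],"spin":-0.14,"gripper":2},{"offset":[0,0,0],"spin":-0.14,"gripper":2},{"offset":[0,0,0],"spin":-0.14,"gripper":2},{"offset":[0,0,0],"spin":-0.14,"gripper":2},{"offset":[0,0,0],"spin":-0.14,"gripper":2},{"offset":[0,0,0],"spin":-0.14,"gripper":2},{"offset":[0,0,0],"spin":-0.14,"gripper":2}]'
python3 -m pendant '[{"offset":[0,0,0],"spin":-0.14,"gripper":2},{"offset":[0,0,0],"spin":0,"gripper":2},{"offset":[0,0,0],"spin":0,"gripper":2},{"offset":[0,0,0],"spin":0,"gripper":2}]'
python3 - <<'E'
from h import *
look("pics/w16.png",[("socket",.07)])
E
```

```text
time: 23.7
position: [0.5244, -0.0125, 0.1526]
eef_rot: [[-0.001, 0.085, 0.996], [0.001, 0.996, -0.085], [-1.0, 0.001, -0.001]]
ft_force: [-0.2, -0.6, -1.0]
grip_width: 0.0113
time: 24.7
position: [0.5249, -0.0149, 0.1525]
eef_rot: [[-0.001, -0.968, 0.249], [0.0, 0.249, 0.968], [-1.0, 0.001, -0.0]]
ft_force: [0.5, 1.5, -0.9]
grip_width: 0.0117
time: 25.1
position: [0.525, -0.015, 0.1528]
eef_rot: [[-0.0, -0.993, 0.119], [0.0, 0.119, 0.993], [-1.0, 0.0, 0.0]]
ft_force: [0.2, 0.2, -0.3]
grip_width: 0.0115
t 25.15 [ 0.525  -0.015   0.1528] [-0.19  0.13  1.69  0.    1.32 -1.64] psi 1.4514620453968028
socket [(0.58, [322.0, 240.1], [0.527, -0.0146, 0.07]), (0.25, [320.1, 293.7], [0.5676, -0.0208, 0.07])]
```

View pics/w16.png

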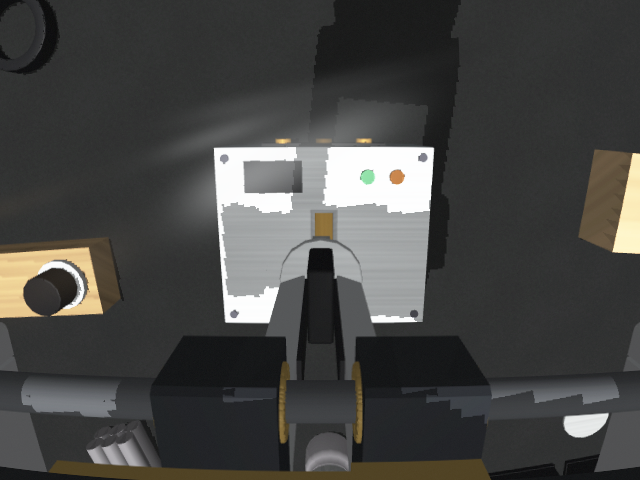

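```bash

python3 - <<'E'
from h import *
m=ctrl.camera_model("wrist");s=ctrl.state();p=s["position"];R=s["eef_rot"]
im=cv2.imread("pics/w16.png"); cv2.imwrite("pics/w16z.png",cv2.resize(im[130:340,200:450],None,fx=3.2,fy=2.85,interpolation=cv2.INTER_CUBIC))
C=[]
for x,y,z in [(214,147,.07),(434,147,.07),(423,322,.07),(224,322,.07),(323.8,226,.07),(323.8,226,.0565)]:
    c=atz(m,(x/640,y/480),z);C.append(c);print(c.round(4),(1000*R.T@(c-p)).round(1))
C=np.array(C[:4]);print(C.mean(0),(1000*R.T@(C.mean(0)-p)).round(1),C.mean(0)[:2])
for i in range(4):
    d=C[(i+1)%4]-C[i];print(np.linalg.norm(d).round(4),np.arctan2(d[1],d[0]).round(3))
g=im.astype(int);b=(g[...,2]-g[...,0]>35);b[:205]=0;b[240:]=0;b[:,305:345].sum()
ys,xs=np.nonzero(b[:,305:345]);print(xs.min()+305,xs.max()+305,ys.min(),ys.max())
E
```

```text
[ 0.4534 -0.0798  0.07  ] [ 82.9  63.5 -72.8]
[0.4709 0.0687 0.07  ] [82.9 63.7 76.6]
[0.6001 0.0541 0.07  ] [ 82.9 -66.3  77.5]
[ 0.5822 -0.096   0.07  ] [ 82.9 -66.4 -73.6]
[ 0.5169 -0.0121  0.07  ] [82.9  8.4  1.9]
[ 0.5201 -0.0124  0.0565] [96.4  5.2  2. ]
[ 0.52664942 -0.01324391  0.07      ] [82.9 -1.4  1.9] [ 0.52664942 -0.01324391]
0.1495 1.453
0.13 -0.113
0.1511 -1.689
0.1299 3.017
315 332 213 239
```

View pics/w16z.png

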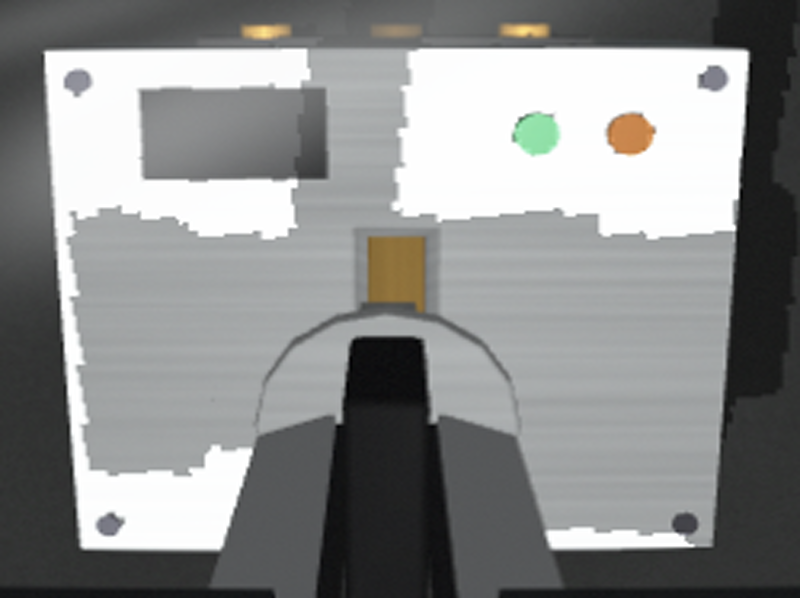

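The tester's edges are square to the gripper in view. The slot sits at about tool z +1 to +2 mm and y +1.6 mm relative to the plug. I'll shift by that, lower to just above the mouth and re-measure.

```bash

python3 -m pendant '[{"offset":[10,1.7,1.3],"spin":0,"gripper":2},{"offset":[15,0,0],"spin":0,"gripper":2},{"offset":[15,0,0],"spin":0,"gripper":2},{"offset":[8,0,0],"spin":0,"gripper":2},{"offset":[0,0,0],"spin":0,"gripper":2},{"offset":[0,0,0],"spin":0,"gripper":2},{"offset":[0,0,0],"spin":0,"gripper":2}]'
python3 - <<'E'
from h import *
look("pics/w17.png",[])
im=cv2.imread("pics/w17.png"); cv2.imwrite("pics/w17z.png",cv2.resize(im[170:370,200:450],None,fx=3.2,fy=3,interpolation=cv2.INTER_CUBIC))
cam("scene","pics/s17.png")
im=cv2.imread("pics/s17.png"); cv2.imwrite("pics/s17z.png",cv2.resize(im[170:290,270:390],None,fx=5,fy=5,interpolation=cv2.INTER_CUBIC))
E
```

```text
time: 25.9
position: [0.5243, -0.0136, 0.1058]
eef_rot: [[0.002, -0.993, 0.118], [-0.0, 0.118, 0.993], [-1.0, -0.002, -0.0]]
ft_force: [0.1, -0.1, -0.6]
grip_width: 0.0112
t 25.95 [ 0.5244 -0.0136  0.1058] [-0.19  0.17  1.74  0.    1.22 -1.64] psi 1.4529754440228937
```

View pics/w17z.png

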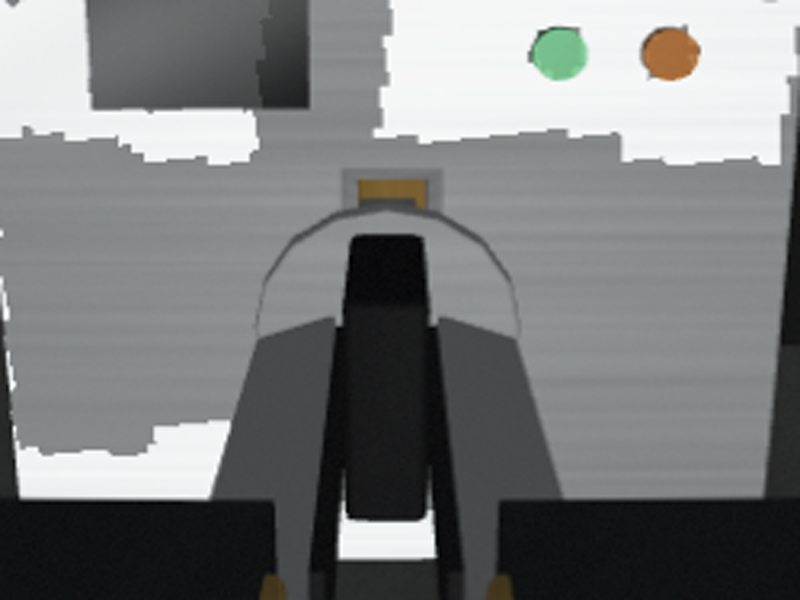

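View pics/s17z.png

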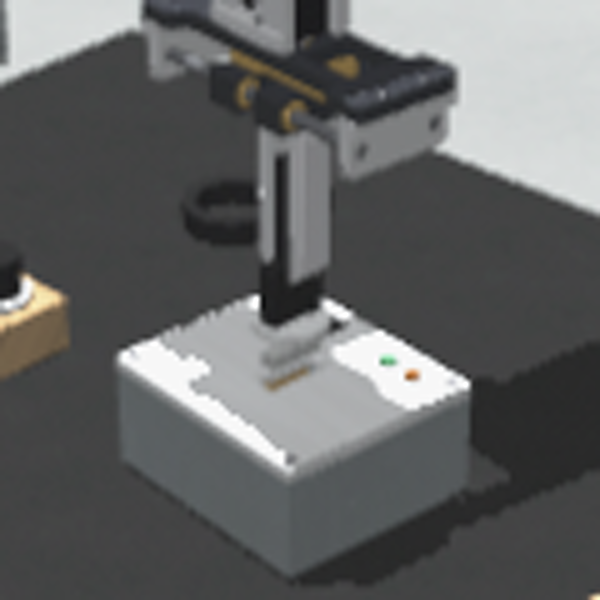

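```bash

python3 - <<'E'
from h import *
m=ctrl.camera_model("wrist");s=ctrl.state();p=s["position"];R=s["eef_rot"]
f=lambda x,y,z:(1000*R.T@(atz(m,((200+x/3.2)/640,(170+y/3)/480),z)-p)).round(1)
print("slot outer far",f(393,169,.07),"flange far",f(388,209,p[2]-.002), "foot end", f(389,206,p[2]-.021),f(389,198,p[2]-.021))
print("slot sides",f(343,175,.07),f(443,175,.07),"flange sides",f(256,330,p[2]-.003),f(520,330,p[2]-.003))
print("wing top",f(387,302,p[2]+.034),f(387,520,p[2]+.034))
N=ctrl.camera_model("scene");
# tester screws etc
im=cv2.imread("pics/s17.png");h=lambda x,y:(x/5+270,y/5+170)
cen=atz(N,(h(290,380)[0]/640,h(290,380)[1]/480),.07);print(cen)
E
```

```text
slot outer far [35.8 19.3  0.9] flange far [ 2.  20.3 -0.1] foot end [21.  15.7  0.1] [21.  17.3  0.1]
slot sides [35.8 18.1 -8.3] [35.8 18.1 10.1] flange sides [  3.   -2.  -21.8] [ 3.  -2.  21.7]
wing top [-34.   16.2  -0.3] [-34.  -18.7  -0.3]
[ 0.53794276 -0.00192037  0.07      ]
```

The plug is about 1 mm off the slot both ways. I'll correct that and lower in small steps, watching the force.

```bash

python3 -m pendant '[{"offset":[0,-0.8,0.8],"spin":0,"gripper":2},{"offset":[4,0,0],"spin":0,"gripper":2},{"offset":[4,0,0],"spin":0,"gripper":2},{"offset":[3,0,0],"spin":0,"gripper":2},{"offset":[2,0,0],"spin":0,"gripper":2},{"offset":[0,0,0],"spin":0,"gripper":2},{"offset":[0,0,0],"spin":0,"gripper":2}]' 45
python3 - <<'E'
from h import *
s=ctrl.state();print(s["position"],s["ft_force"],s["ft_torque"])
E
```

```text
time: 26.7
position: [0.5244, -0.0128, 0.0918]
eef_rot: [[-0.0, -0.993, 0.118], [0.0, 0.118, 0.993], [-1.0, 0.0, 0.0]]
ft_force: [-0.3, -0.5, 0.1]
grip_width: 0.0114
[ 0.52441298 -0.01280113  0.09184536] [-0.33391177 -0.52484795  0.07946822] [ 0.00244772 -0.15032813 -0.01959339]
```

The foot is 7 mm into the slot with no side force. Continuing to the carrier and pressing.

```bash

python3 -m pendant '[{"offset":[3,0,0],"spin":0,"gripper":2},{"offset":[3,0,0],"spin":0,"gripper":2},{"offset":[2,0,0],"spin":0,"gripper":2},{"offset":[2,0,0],"spin":0,"gripper":2},{"offset":[0,0,0],"spin":0,"gripper":2},{"offset":[0,0,0],"spin":0,"gripper":2}]' 50
python3 - <<'E'
from h import *
s=ctrl.state();print(s["position"],s["ft_force"],s["ft_torque"])
look("pics/w18.png",[])
im=cv2.imread("pics/w18.png"); cv2.imwrite("pics/w18z.png",cv2.resize(im[170:370,200:450],None,fx=3.2,fy=3,interpolation=cv2.INTER_CUBIC))
E
```

```text
time: 27.3
position: [0.5249, -0.0129, 0.0826]
eef_rot: [[0.001, -0.993, 0.117], [-0.0, 0.117, 0.993], [-1.0, -0.001, -0.0]]
ft_force: [-1.4, 0.6, 4.3]
grip_width: 0.0115
[ 0.52486428 -0.01287139  0.0825737 ] [-1.35285936  0.55196013  4.29360688] [0.09790367 0.1339936  0.02491377]
t 27.35 [ 0.5248 -0.0129  0.0825] [-0.19  0.2   1.76 -0.    1.18 -1.64] psi 1.4530676346516966
```

View pics/w18z.png

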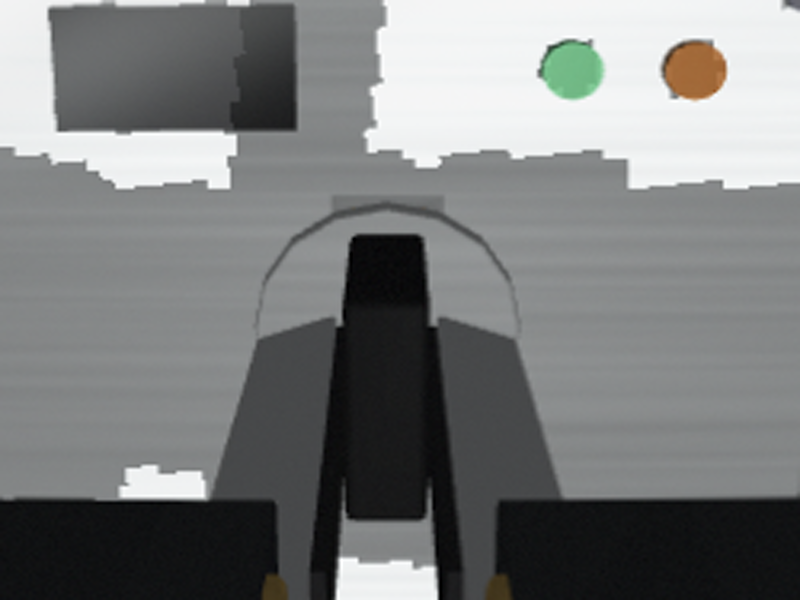

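Flange and slot are both centred at zoom column 388, and the force is about 5 N: carrier contact. Pressing to flush.

```bash

python3 -m pendant '[{"offset":[1.5,0,0],"spin":0,"gripper":2},{"offset":[1.5,0,0],"spin":0,"gripper":2},{"offset":[1,0,0],"spin":0,"gripper":2},{"offset":[1,0,0],"spin":0,"gripper":2},{"offset":[0,0,0],"spin":0,"gripper":2},{"offset":[0,0,0],"spin":0,"gripper":2},{"offset":[0,0,0],"spin":0,"gripper":2}]' 60
python3 - <<'E'
from h import *
s=ctrl.state();print(s["position"],s["ft_force"],s["ft_torque"])
E
```

```text
time: 28.05
position: [0.5251, -0.0129, 0.078]
eef_rot: [[0.001, -0.993, 0.117], [-0.0, 0.117, 0.993], [-1.0, -0.001, -0.0]]
ft_force: [-2.1, 1.0, 7.5]
grip_width: 0.0113
[ 0.52508417 -0.01289865  0.0779937 ] [-2.06169664  0.98493864  7.47961596] [0.16062491 0.28843102 0.02718903]
```

```bash

python3 -m pendant '[{"offset":[1,0,0],"spin":0,"gripper":2},{"offset":[0,0,0],"spin":0,"gripper":2},{"offset":[0,0,0],"spin":0,"gripper":2}]' 60
python3 -m pendant '[{"offset":[0.7,0,0],"spin":0,"gripper":2},{"offset":[0,0,0],"spin":0,"gripper":2},{"offset":[0,0,0],"spin":0,"gripper":2}]' 60
python3 - <<'E'
from h import *
s=ctrl.state();print(s["position"],s["ft_force"],s["ft_torque"])
cam("scene","pics/s19.png")
im=cv2.imread("pics/s19.png"); cv2.imwrite("pics/s19z.png",cv2.resize(im[170:290,270:390],None,fx=5,fy=5,interpolation=cv2.INTER_CUBIC))
E
```

```text
time: 28.35
position: [0.5251, -0.0128, 0.0779]
eef_rot: [[0.001, -0.993, 0.117], [-0.0, 0.117, 0.993], [-1.0, -0.001, -0.0]]
ft_force: [-3.2, 1.1, 12.6]
grip_width: 0.0115
time: 28.65
position: [0.5251, -0.0128, 0.0779]
eef_rot: [[0.001, -0.993, 0.117], [-0.0, 0.117, 0.993], [-1.0, -0.001, -0.0]]
ft_force: [-5.6, 0.8, 16.6]
grip_width: 0.0112
[ 0.52514453 -0.01281602  0.07785413] [-5.55334221  0.77256597 16.63786765] [0.2967451  1.00643681 0.00866516]
```

View pics/s19z.png

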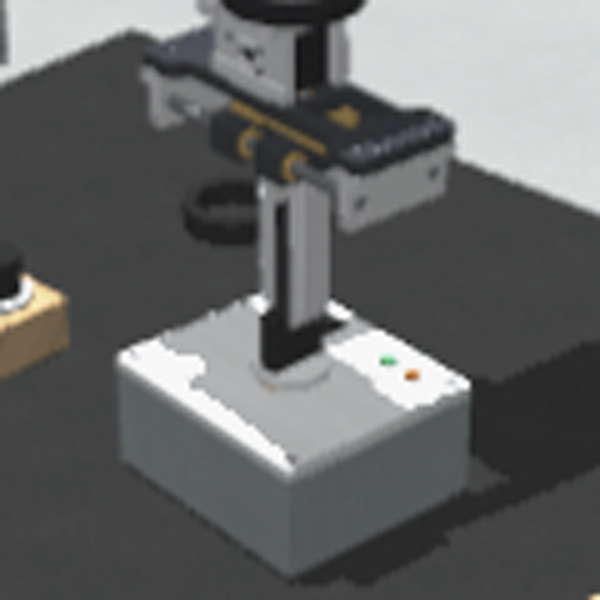

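Flush: the force climbs with no further motion. A side force of -5.6 N in x means slight binding, so I'll shift to relieve it, then turn in steps about the plug's own axis, which needs a small tool-z compensation.

```bash

python3 -m pendant '[{"offset":[-0.4,0.7,0],"spin":0,"gripper":2},{"offset":[0,0,0],"spin":0,"gripper":2},{"offset":[0,0,0],"spin":0,"gripper":2}]' 60
python3 -m pendant '[{"offset":[0,0,0.25],"spin":0.12,"gripper":2},{"offset":[0,0,0.25],"spin":0.12,"gripper":2},{"offset":[0,0,0.25],"spin":0.12,"gripper":2},{"offset":[0,0,0],"spin":0,"gripper":2},{"offset":[0,0,0],"spin":0,"gripper":2}]' 60
python3 - <<'E'
from h import *
s=ctrl.state();print(s["position"],s["ft_force"],s["ft_torque"],np.arctan2(s["eef_rot"][1,2],s["eef_rot"][0,2]))
E
```

```text
time: 29.0
position: [0.5251, -0.0129, 0.0779]
eef_rot: [[0.003, -0.993, 0.117], [-0.0, 0.117, 0.993], [-1.0, -0.003, -0.0]]
ft_force: [-4.5, 1.1, 13.8]
grip_width: 0.0113
time: 29.5
position: [0.5255, -0.0118, 0.0779]
eef_rot: [[0.003, -0.888, 0.46], [0.0, 0.46, 0.888], [-1.0, -0.003, 0.002]]
ft_force: [-2.3, 1.2, 12.9]
grip_width: 0.0109
[ 0.52553961 -0.0118212   0.07789311] [-2.32251776  1.24617215 12.88882654] [0.34042013 0.36765445 0.05237274] 1.093024712575084
```

It turns freely with little torque. Continuing.

```bash

python3 -m pendant '[{"offset":[0,0,0.25],"spin":0.12,"gripper":2},{"offset":[0,0,0.25],"spin":0.12,"gripper":2},{"offset":[0,0,0.25],"spin":0.12,"gripper":2},{"offset":[0,0,0.25],"spin":0.12,"gripper":2},{"offset":[0,0,0.25],"spin":0.12,"gripper":2},{"offset":[0,0,0],"spin":0,"gripper":2},{"offset":[0,0,0],"spin":0,"gripper":2}]' 60
python3 - <<'E'
from h import *
s=ctrl.state();print(s["position"],s["ft_force"],s["ft_torque"],np.arctan2(s["eef_rot"][1,2],s["eef_rot"][0,2]))
E
```

```text
time: 30.2
position: [0.5271, -0.0111, 0.0779]
eef_rot: [[0.005, -0.473, 0.881], [-0.0, 0.881, 0.473], [-1.0, -0.003, 0.004]]
ft_force: [-0.2, 0.7, 10.0]
grip_width: 0.0112
[ 0.52709196 -0.01113832  0.07787897] [-0.21577088  0.66174916 10.02869542] [0.21312636 0.14978626 0.03519718] 0.49302700083838047
```

```bash

python3 -m pendant '[{"offset":[0.2,0,0.25],"spin":0.12,"gripper":2},{"offset":[0.2,0,0.25],"spin":0.12,"gripper":2},{"offset":[0.2,0,0.25],"spin":0.12,"gripper":2},{"offset":[0.2,0,0.2],"spin":0.11,"gripper":2},{"offset":[0,0,0],"spin":0,"gripper":2},{"offset":[0,0,0],"spin":0,"gripper":2},{"offset":[0,0,0],"spin":0,"gripper":2}]' 60
python3 - <<'E'
from h import *
look("pics/w20.png",[("wing_plug_mid",.094)])
s=ctrl.state();print(s["position"],s["ft_force"],s["ft_torque"])
im=cv2.imread("pics/w20.png"); cv2.imwrite("pics/w20z.png",cv2.resize(im[100:370,160:480],None,fx=2.5,fy=2.2,interpolation=cv2.INTER_CUBIC))
cam("scene","pics/s20.png")
im=cv2.imread("pics/s20.png"); cv2.imwrite("pics/s20z.png",cv2.resize(im[150:360,190:470],None,fx=2.8,fy=2.8,interpolation=cv2.INTER_CUBIC))
E
```

```text
time: 30.9
position: [0.5285, -0.0109, 0.0778]
eef_rot: [[0.006, -0.023, 1.0], [-0.001, 1.0, 0.023], [-1.0, -0.001, 0.006]]
ft_force: [-0.8, -0.1, 12.7]
grip_width: 0.0114
t 30.95 [ 0.5285 -0.011   0.0778] [-0.18  0.21  1.76  0.    1.16 -0.21] psi 0.023186697975641636
wing_plug_mid [(0.84, [318.9, 295.4], [0.527, -0.0151, 0.094])]
[ 0.5285084  -0.01095382  0.07780793] [-1.12337209  1.75910583 12.54271124] [0.2015482  0.20493062 0.07764443]
```

View pics/w20z.png

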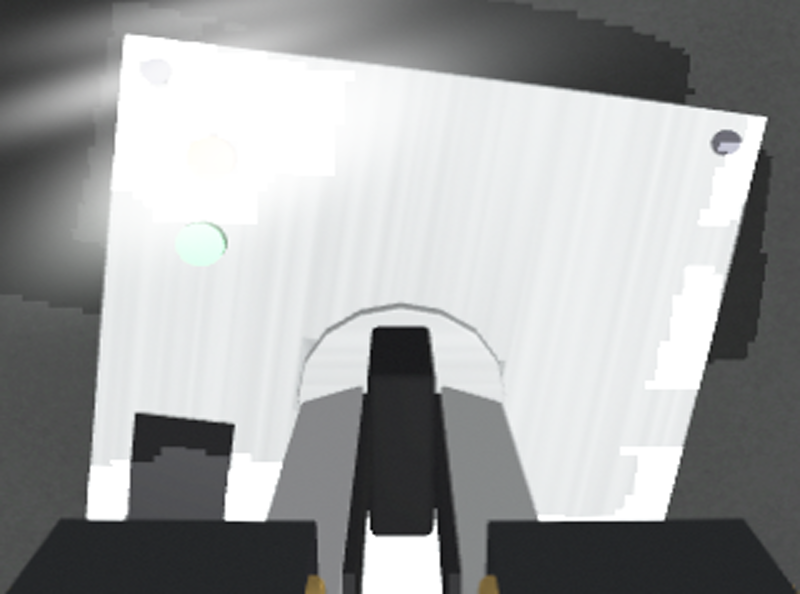

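View pics/s20z.png

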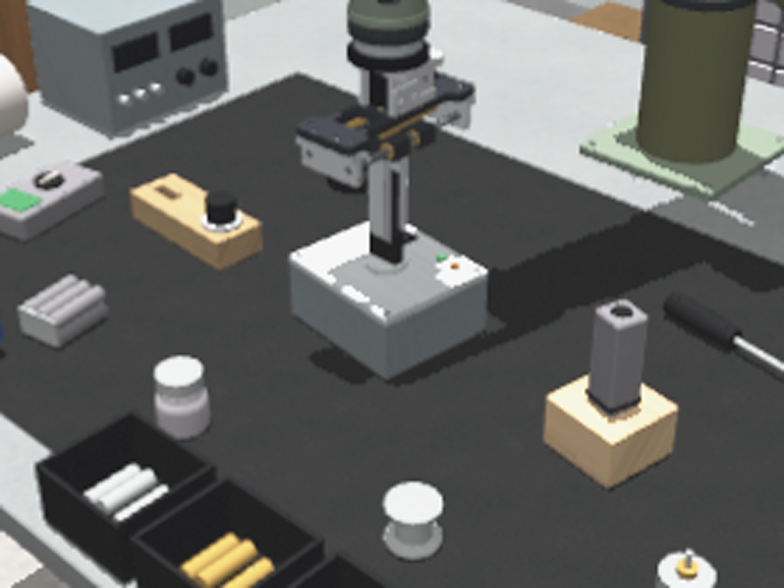

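The tool turned 1.43 rad; the wing is still parallel in the jaws, the flange is flush and it's pressing with about 12.5 N. The duster and round plug look undisturbed. One settling check, then I'll hand in.

```bash

python3 -m pendant '[{"offset":[0,0,0],"spin":0.02,"gripper":2},{"offset":[0,0,0],"spin":0,"gripper":2},{"offset":[0,0,0],"spin":0,"gripper":2},{"offset":[0,0,0],"spin":0,"gripper":2},{"offset":[0,0,0],"spin":0,"gripper":2}]' 60
python3 - <<'E'
from h import *
s=ctrl.state();print(s["position"],s["ft_force"],s["ft_torque"],s["grip_width"],np.arctan2(s["eef_rot"][1,2],s["eef_rot"][0,2]))
print(ctrl.finish_job())
E
```

```text
time: 31.55
position: [0.5286, -0.011, 0.0778]
eef_rot: [[0.006, -0.003, 1.0], [-0.001, 1.0, 0.003], [-1.0, -0.001, 0.006]]
ft_force: [-1.2, 0.5, 13.4]
grip_width: 0.0115
[ 0.5286133  -0.01103176  0.07780748] [-1.1755487   0.53902744 13.37428669] [0.13725072 0.19354575 0.06442502] 0.011473716675940656 0.0032681486857566965
the job is handed in; nothing more can be done
None
```

The job is handed in at 31.6 s, with the wing plug still gripped, pressed down and turned; `finish_job()` gives no verdict.

**Duster:** I held its nozzle about 4 cm above the socket for over 2 s. I then put it back in its stand and let go; the pictures show it upright.

**Wing plug:** I moved it from the rack into the slot and pressed until the flange was flush, where the force rose with no further movement. I then turned it clockwise.

Last checks:
- **Turn:** the tool has turned 1.45 rad. With up to 0.1 rad of play in the groove, the carrier should be at about 1.35 rad or more; I could not read its joint directly.
- **Push and grip:** the push is about 13 N, above the 9 N needed at flush. The jaws read 11.5 mm on the 12 mm wing, at a 60 N grip setting.
- **Centring:** the plug is about 2 mm from my estimate of the socket's middle, against the 8 mm allowed.
- **Other things:** the last scene picture shows no sign that the round plug or the bystanders moved, but I judged that by eye and did not measure it. It did not show the tape roll clearly.

Things that failed or disagreed:
- The first two moves were refused because the rows had no gripper value.
- The networks missed the duster and stand in one wrist picture, and once reported the round plug as the wing plug.
- Two wrist views of the tester differed by 1–2 mm, so I centred the plug by looking at plug and slot together.
- A sideways force of about 5.6 N appeared at flush. I eased the position and it had faded to about 1 N by the end of the turn.

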